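# Pack the stereo microscope's parts into their clear-lidded case

## Robot

A 6-joint arm with a two-finger parallel gripper is mounted at the origin on the work surface. World frame = base frame: x ahead of the robot, y to its left, z up, the work surface at z = 0. Lengths are in mm, angles in rad, forces in N, time in s.
With the tool pointing down it reaches from about 350 to 875 mm from the base axis. Payload 4.2 kg.
Tool frame: the origin (TCP) lies at the very end of the fingers, on their centre line; the grasp point (between the pads) lies 19 mm behind it (arm.tcp_to_grasp is the x of the grasp point in the tool frame, in mm); x points along the fingers, z is the direction in which the jaws open and shut, and the axes are right-handed (so a half turn about x gives the same grasp; the last joint's range is limited). The gripper opens to 85 mm and grips with 20 to 120 N. Pads are 22 mm wide; open, the fingers measure 114 mm over their backs; the gripper's body (76 mm by 85 mm) begins 54 mm behind the grasp point. The pads swing forward as they close: fully open they stand 13 mm farther back than shut.
Start: joints at [-0.944, 0.385, 0.008, 0, -1.194, -0.259], TCP at [224.741, -583.173, 200.612] pointing down, gripper open.
Joint ranges: [-3.14, 3.14], [-1.21, 2.06], [-1.07, 1.41], [-3.16, 2.05], [-2.99, -0.16], [-3.1, 3.1]. Speed limits (rad/s): [2.79, 2.79, 3.14, 3.14, 3.14, 3.14].

## Interface

Orientations are given as a unit quaternion [x, y, z, w].
In Python, from bench import status, get_image, job, arm gives the robot as it stands.
- The arm moves only by the tool apply_moves, never from a script. Its argument "targets" is text: rows parted by semicolons, each of 5 numbers parted by spaces: the shift along the tool's x, y, z in mm, then the turn about the tool's x in degrees, then the gripper's target within -1 to 1 (shut at 1, half-way at 0, fully open at -1). In form: dx dy dz spin hand; .... A call has 1 to 10 rows; each row is the pose to reach, as a shift and turn from the pose commanded when the call began, along the tool's axes at that moment; what a row does not reach only later rows make up. A row lasts 1/12 s, in which the tool goes at most 41.7 mm and 7.16 degrees, less where a joint would pass 70% of its speed; a pose out of reach is approached as far as the arm can. A call with a gripper value outside its range is refused whole. The fingers move at their own pace and stop on an object; the grip force is fixed at half the most. Time passes only in rows, so rows that repeat a pose let the fingers close. It gives the time, the measured TCP pose, the force and the opening at its end, in the units of the state.
- status.read_state(): the state, without advancing time (a new reading comes with each control period).
- get_image(name): name is "scene" or "side" or "wrist"; returns a dict with "img" (400x640x3 uint8, red, green, blue), "mtx" (3x3 intrinsics, pixels), "world_from_camera" (4x4, takes a point from camera to world coordinates). Camera axes: x right, y down, z forward; pixel columns grow to the right and rows downward; lengths in mm; the calibration is good to about 2 mm. A picture is of the moment at which its call begins. There is no depth.
- job.job_done(): hands the job in, once; it reports no verdict.
The state is a dict: "clock": time; "joints": joint angles; "joint_vel": joint speeds; "joint_efforts": joint torques, N m; "position": TCP position; "ee_rot": TCP orientation; "contact_force": force on the tool from outside, world axes, zero at the start; "wrist_torque": the same for the moment, N m; "gripper_width": finger opening in mm.
Only numpy, scipy, OpenCV 4.12 (cv2) and the standard library are available. Lean on these libraries where they do the work, as an engineer would, in place of code of your own. Each camera call takes 0.05 s, during which the arm holds its last target.

## Task

Pack away the stereo microscope's parts: swing the case's clear lid open until it stays back by itself and leave it open, then stand each part upright on the floor of the foam well of its own size, set down and not dropped: the squat black objective lens in the largest well, the eyepiece with the flared rubber eyecup in the middle one, the silver camera adapter in the smallest. The slim eyepiece and the little magnifier belong to other instruments: leave them standing where they are.

Things in the scene. Friction and masses are not known exactly. Their poses are not given: they have to be found in the camera images.
- lid (a joint): Hinge of the case's clear lid, rad: 0 shut, 1.9 at its stop, leaning back. Below about 1.15 the lid falls shut; beyond, it falls open and rests on the stop. Not latched, 260 g. A clear box 160 mm from front to hinge, 320 wide, 50 high; shut, its top is 72 mm above the bench and the wells are seen through it.
- lid_tab (a point): Grip point on the lid's black thumb tab, level at the middle of the lid's lower front edge: 30 mm long, 26 wide (y), 8 thick; the point is mid-thickness, 18 mm out from the lid, 12 from the tip; 26 mm above the bench when shut. Axes turn with the lid; shut: x level towards the hinge, z up. The hinge line (along y) lies 178 mm in +x, 4 mm in -z. Opening lifts the tab up and over the hinge.
- well_large: Fixed grey foam block in the case, 98 x 100 x 16 mm, with a round dark-floored well 70 mm across, 12 mm deep: the largest of three, side by side 102 mm apart in any order. Origin under the block, on the well's axis; well floor 4 mm, block top 16 mm, rim of the fixed case 18 mm above it. z up, x towards the lid's hinge (104 mm away), y along the row.
- well_middle: Fixed grey foam block in the case, 98 x 100 x 16 mm, with a round dark-floored well 50 mm across, 12 mm deep: the middle-sized of three, side by side 102 mm apart in any order. Origin under the block, on the well's axis; well floor 4 mm, block top 16 mm, rim of the fixed case 18 mm above it. z up, x towards the lid's hinge (104 mm away), y along the row.
- well_small: Fixed grey foam block in the case, 98 x 100 x 16 mm, with a round dark-floored well 39 mm across, 12 mm deep: the smallest of three, side by side 102 mm apart in any order. Origin under the block, on the well's axis; well floor 4 mm, block top 16 mm, rim of the fixed case 18 mm above it. z up, x towards the lid's hinge (104 mm away), y along the row.
- lens: Objective lens of the stereo microscope: squat black cylinder 54 mm across, 46 mm tall, ribbed grip near the top and a broad glass on top. About 200 g. Loose, upright on the bench; origin in the middle of its underside, z up.
- eyepiece: Eyepiece of the stereo microscope: silver barrel 34 mm across up to 24 mm, black collar 40 mm across from 24 to 42 mm, then a black rubber eyecup that flares from 36 to 46 mm across; 58 mm tall. About 110 g. Loose, upright on its barrel; origin in the middle of its underside, z up.
- adapter: Camera adapter: bright metal; slim foot 23 mm across up to 20 mm, body 36 mm across from 20 to 50 mm with a black ring near its lower end, short thread 25 mm across on top; 55 mm tall. About 120 g. Loose, upright on its foot; origin in the middle of its underside, z up.
- slim_eyepiece: Look-alike to leave alone: slim dark eyepiece of another microscope, barrel 23 mm across, black head 28 mm across from 26 mm up, no eyecup, 48 mm tall. Loose, upright; origin in the middle of its underside.
- loupe: Look-alike to leave alone: little stand magnifier, clear foot 48 mm across narrowing to 40 mm, black top from 22 mm up, 40 mm tall. Loose, upright; origin in the middle of its underside.
There are look-alikes about, which are no part of the job. What is shaped like the adapter but yellow is not meant.

How it is judged (in metres and radians):
On the way:
1. the lid stands open by itself, let go (value of joint lid above 1.6 rad and contact force between the fingers and lid below 0.2 N), for 0.2 s.
At the end, for the whole second after the job is handed in: Lid resting open (over 1.6 rad); lens in the largest well, eyepiece in the middle one, adapter in the smallest, each upright (7 degrees) on the floor, within 11 mm of the centre, at rest; slim eyepiece and magnifier upright within 3 cm of where they were (value of joint lid above 1.6 rad and horizontal distance between lens and well_large below 0.011 m and z of lens in the frame of well_large between 0 and 0.008 m and angle between each of lens, eyepiece, adapter's own z axis and vertical below 0.12 rad and linear speed of each of lens, eyepiece, adapter below 0.02 m/s and horizontal distance between eyepiece and well_middle below 0.011 m and z of eyepiece in the frame of well_middle between 0 and 0.008 m and horizontal distance between adapter and well_small below 0.011 m and z of adapter in the frame of well_small between 0 and 0.008 m and distance of each of slim_eyepiece, loupe from where it was at the start of the episode below 0.03 m and angle between each of slim_eyepiece, loupe's own z axis and vertical below 0.15 rad); the robot touches nothing.
It fails at once if the objective lens was dropped: it fell free from more than about 3 cm (linear speed of lens above 0.75 m/s and contact force between lens and anything else below 0.05 N).
It fails at once if the eyepiece was dropped: it fell free from more than about 3 cm (linear speed of eyepiece above 0.75 m/s and contact force between eyepiece and anything else below 0.05 N).
It fails at once if the camera adapter was dropped: it fell free from more than about 3 cm (linear speed of adapter above 0.75 m/s and contact force between adapter and anything else below 0.05 N).
It fails at once if the slim eyepiece was moved more than 3 cm or knocked over (distance of slim_eyepiece from where it was at the start of the episode above 0.03 m or angle between slim_eyepiece's own z axis and vertical above 0.4 rad).
It fails at once if the magnifier was moved more than 3 cm or knocked over (distance of loupe from where it was at the start of the episode above 0.03 m or angle between loupe's own z axis and vertical above 0.4 rad).
It also fails if it takes over 106 s, if anything falls off the work surface, if the arm or the gripper's body presses on something with over 40 N, if the wrist force passes 120 N, or if a joint passes its speed limit or range.

## Working session

There is one attempt and no reset: what is moved stays moved. The work goes in short steps, Python scripts to look and compute and a tool call to move; the robot and the scene stay as the last step left them, time stands still between calls to the robot, and variables do not carry over. Pictures are saved under pics/ and viewed, and the job is handed in when it is done.

Besides the shell and the picture viewer there is one more tool, called after "Call:" as name(argument=value, ...), one argument or row to a line, values as JSON. apply_moves: Moves the arm, as the interface text tells. Its arguments: {"type":"object","properties":{"targets":{"type":"string"}},"required":["targets"]}

```bash
ls; mkdir -p pics; python3 - <<'E'
from bench import status,get_image,arm
import cv2
print(status.read_state()); print(arm.tcp_to_grasp)
for n in("scene","side","wrist"):
    d=get_image(n); cv2.imwrite(f"pics/{n}0.png",d["img"][:,:,::-1]); print(n,d["mtx"].round(1).tolist(),d["world_from_camera"].round(3).tolist())
E
```

```text
pics
{'clock': 0.0, 'joints': array([-9.44391119e-01,  3.85556806e-01,  6.65660779e-03, -4.76241315e-04,
       -1.19400192e+00, -2.58585139e-01]), 'joint_vel': array([ 0.00107205,  0.00092413, -0.00068775,  0.0004227 , -0.00116152,
       -0.00040129]), 'joint_efforts': array([-3.38301525e-04, -3.92289305e+01,  1.88399720e+01,  4.18609098e+00,
       -4.59521951e-03, -1.16870771e-05]), 'position': array([ 224.51418137, -582.6021433 ,  199.53692442]), 'ee_rot': array([-0.58232157,  0.39978383,  0.58361867,  0.40057924]), 'contact_force': array([-0.48026304,  0.35757749,  0.47447566]), 'wrist_torque': array([-0.02623847, -0.03320677,  0.01572042]), 'gripper_width': 85.37228923253659}
-18.700000000000003
scene [[503.1, 0.0, 323.9], [0.0, 503.1, 206.6], [0.0, 0.0, 1.0]] [[0.638, 0.656, -0.404, 1060.831], [0.77, -0.545, 0.33, -388.508], [-0.003, -0.522, -0.853, 1072.904], [0.0, 0.0, 0.0, 1.0]]
side [[401.2, 0.0, 313.8], [0.0, 401.2, 198.8], [0.0, 0.0, 1.0]] [[0.999, -0.019, 0.04, 515.926], [-0.044, -0.497, 0.866, -905.129], [0.003, -0.867, -0.498, 560.537], [0.0, 0.0, 0.0, 1.0]]
wrist [[302.6, 0.0, 322.5], [0.0, 302.6, 197.3], [0.0, 0.0, 1.0]] [[-0.36, 0.891, 0.277, 153.243], [0.933, 0.343, 0.108, -609.477], [0.001, 0.297, -0.955, 372.122], [0.0, 0.0, 0.0, 1.0]]
```

View pics/scene0.png

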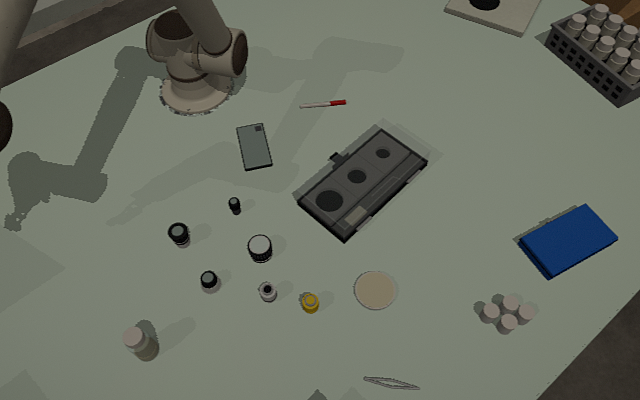

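View pics/side0.png

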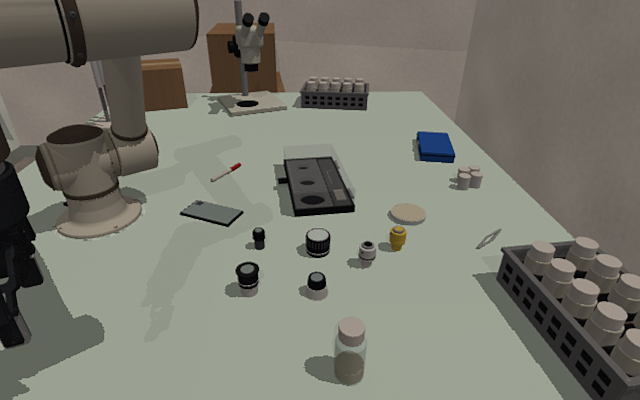

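View pics/wrist0.png

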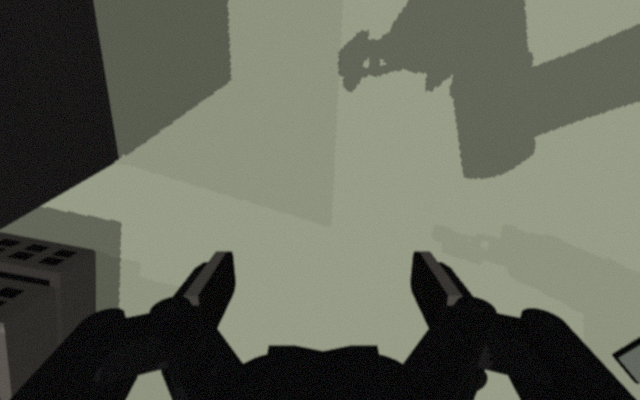

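```bash
python3 - <<'E'
import cv2
a=cv2.imread("pics/scene0.png"); cv2.imwrite("pics/c1.png",cv2.resize(a[180:320,150:340],None,fx=4,fy=4,interpolation=cv2.INTER_CUBIC))
cv2.imwrite("pics/c2.png",cv2.resize(a[115:255,285:440],None,fx=4,fy=4,interpolation=cv2.INTER_CUBIC))
b=cv2.imread("pics/side0.png"); cv2.imwrite("pics/c3.png",cv2.resize(b[140:305,220:420],None,fx=4,fy=3.6,interpolation=cv2.INTER_CUBIC))
E
```

```text
(no output)
```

View pics/c1.png

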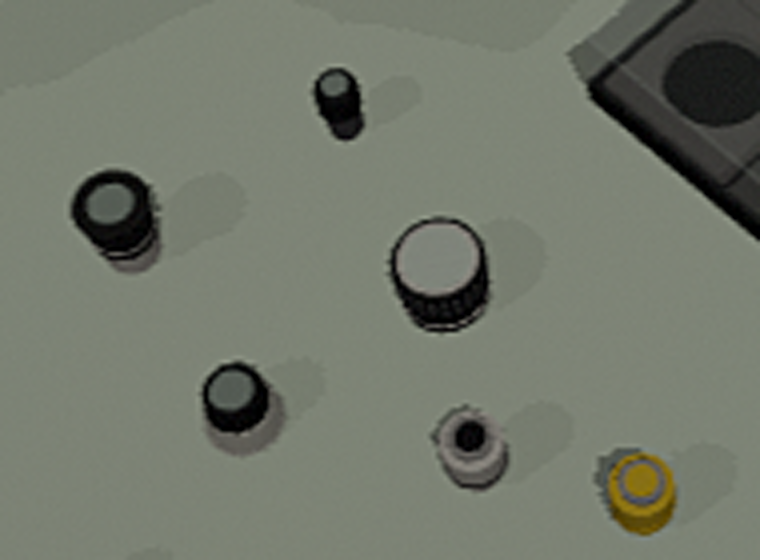

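View pics/c2.png

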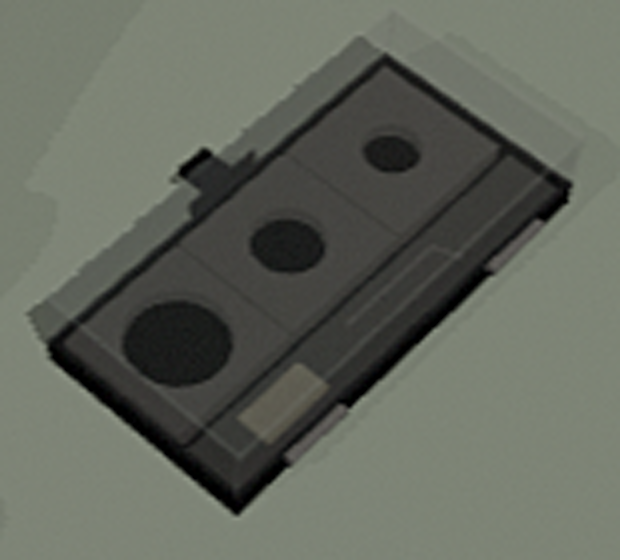

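View pics/c3.png

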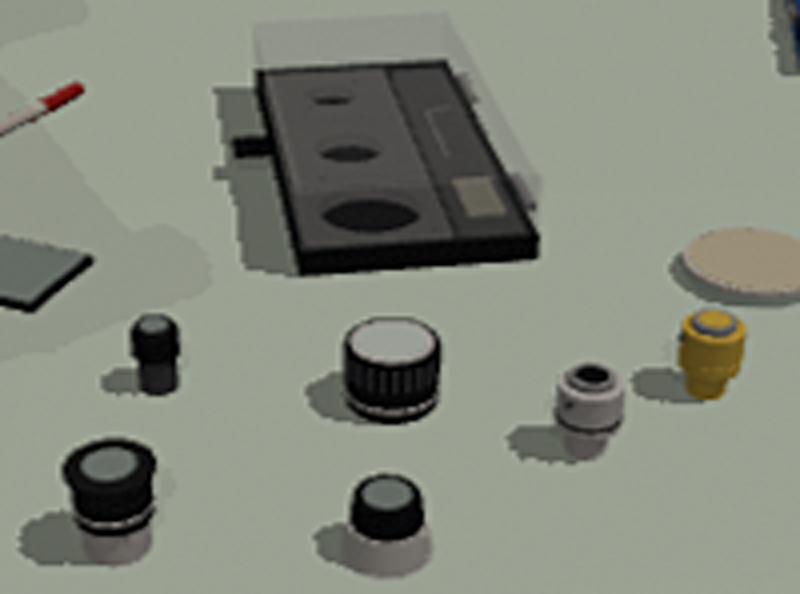

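```bash
cat > h.py <<'E'
import numpy as np,cv2
from bench import status,get_image,arm
def ray(d,u,v,z):
    M=d["world_from_camera"];r=M[:3,:3]@np.linalg.solve(d["mtx"],[u,v,1.]);o=M[:3,3]
    return (o+r*(z-o[2])/r[2])[:2]
def toolshift(dw):
    "world displacement -> tool axes now"
    from scipy.spatial.transform import Rotation as R
    return R.from_quat(status.read_state()["ee_rot"]).inv().apply(dw)
E
python3 - <<'E'
from h import *
s=get_image("scene");t=get_image("side")
P=dict(eyepiece=(58,(178,230.8),(247.5,268.6)),lens=(46,(259.8,244.5),(318,234.4)),adapter=(55,(267.3,289.3),(367.8,244.7)),slim=(48,(233.5,201.3),(258.7,230)),loupe=(40,(209,277.8),(317,277)),yellow=(55,(310,300.8),(398.5,229.5)),
wl=(20,(329.5,200.8),(312.5,199.7)),wm=(20,(357,176.5),(307,182.5)),ws=(20,(382.8,153.5),(302.8,167.8)),tab=(26,(335,157),(282.5,180.8)))
for k,(z,a,b) in P.items(): print(k,ray(s,*a,z).round(1),ray(t,*b,z).round(1))
E
```

```text
eyepiece [ 416.3 -295.1] [ 416.1 -295.9]
lens [ 559.4 -168.4] [ 559.1 -169.4]
adapter [ 662.1 -221.4] [ 661.5 -224.2]
slim [ 425.3 -149.3] [ 426.  -149.7]
loupe [ 551.7 -302.3] [ 550.  -304.8]
yellow [ 741.2 -166.9] [ 739.2 -170.3]
wl [558.4  40.6] [555.1  30.9]
wm [547.1 141.3] [543.2 131.7]
ws [535.4 242. ] [532.9 231.5]
tab [467.5 135.3] [472.1 133.5]
```

```bash
python3 - <<'E'
from h import *
from scipy.spatial.transform import Rotation as R
s=status.read_state();print(R.from_quat(s["ee_rot"]).as_matrix().round(3))
print(toolshift(np.array([490,130,290])-s["position"]))
E
```

```text
[[-0.    -0.933 -0.36 ]
 [ 0.001 -0.36   0.933]
 [-1.     0.     0.001]]
[ -89.38415241 -503.92432747  569.94607788]
```

Call:
apply_moves(
  targets="-90 -504 570 0 -1; -90 -504 570 0 -1; -90 -504 570 0 -1; -90 -504 570 0 -1; -90 -504 570 0 -1; -90 -504 570 0 -1; -90 -504 570 0 -1; -90 -504 570 0 -1; -90 -504 570 0 -1; -90 -504 570 0 -1",
)

```text
clock: 1.08
position: [369.1, -193.5, 250.1]
ee_rot: [0.583, -0.4, -0.583, -0.4]
contact_force: [0.8, -0.3, -0.4]
gripper_width: 85.3
```

```bash
python3 - <<'E'
from h import *
s=status.read_state();print(s["clock"],s["position"],s["joints"],toolshift(np.array([490,130,290])-s["position"]))
E
```

```text
1.0833 [ 369.07950381 -193.47167634  250.10377953] [-8.92754619e-02 -1.92399510e-02 -3.74937596e-01 -1.55936119e-05
 -1.21409090e+00 -1.11394673e+00] [ -39.79902321 -229.1185297   258.39531207]
```

Call:
apply_moves(
  targets="-40 -229 258 7 -1; -40 -229 258 14.6 -1; -40 -229 258 14.6 -1; -40 -229 258 14.6 -1; -40 -229 258 14.6 -1; -40 -229 258 14.6 -1; -40 -229 258 14.6 -1; -40 -229 258 14.6 -1; -40 -229 258 14.6 -1; -40 -229 258 14.6 -1",
)

```text
clock: 1.92
position: [491.8, 132.3, 289.3]
ee_rot: [0.529, -0.469, -0.528, -0.47]
contact_force: [-0.0, -0.8, -0.4]
gripper_width: 85.5
```

```bash
python3 - <<'E'
from h import *
d=get_image("wrist");cv2.imwrite("pics/w1.png",d["img"][:,:,::-1]);print(d["world_from_camera"].round(3).tolist(),status.read_state()["position"])
E
```

```text
[[-0.118, 0.948, 0.296, 415.666], [0.993, 0.112, 0.035, 123.986], [-0.0, 0.299, -0.954, 461.67], [0.0, 0.0, 0.0, 1.0]] [490.53515702 130.12171494 288.98500829]
```

View pics/w1.png

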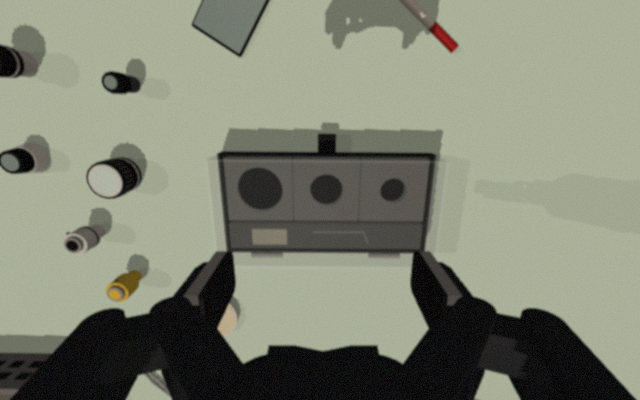

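```bash
cat > wells.py <<'E'
from h import *
def wells(d,win,thr,zr=20,zf=8,show=True):
    x0,y0,x1,y1=win
    g=cv2.cvtColor(d["img"],cv2.COLOR_RGB2GRAY)[y0:y1,x0:x1]
    m=(g<thr).astype(np.uint8)
    c,_=cv2.findContours(m,cv2.RETR_LIST,cv2.CHAIN_APPROX_NONE)
    for k in c:
        A=cv2.contourArea(k)
        if A<100: continue
        b=cv2.boundingRect(k); M=cv2.moments(k);u,v=M["m10"]/M["m00"]+x0,M["m01"]/M["m00"]+y0
        print("A",A,"box",b[0]+x0,b[1]+y0,b[2],b[3],"c",round(u,1),round(v,1),"rim",ray(d,u,v,zr).round(1),"floor",ray(d,u,v,zf).round(1))
E
python3 - <<'E'
from wells import *
d=get_image("wrist");g=cv2.cvtColor(d["img"],cv2.COLOR_RGB2GRAY)
print(g[188,225:410:4]);print(g[125:256:3,326])
for thr in (45,52,60): wells(d,(215,128,440,256),thr)
cv2.imwrite("pics/w1c.png",cv2.resize(d["img"][115:265,205:450,::-1],None,fx=3.2,fy=3.2,interpolation=cv2.INTER_CUBIC))
E
```

```text
[42 89 88 88 41 38 41 39 33 44 36 44 43 45 43 92 96 88 91 95 93 89 45 36
 39 40 37 40 36 40 92 92 91 91 79 92 88 92 87 87 29 34 34 39 33 51 88]
[115 113 115  98   9  17  13   0   1  14  11  46  88  94  88  90  89  59
  45  38  36  39  38  36  39  32  41  77  92  87  90  88  84  68  81  74
  92  78  77  78  76  76  42 122]
A 316.5 box 383 181 22 21 c 393.4 190.8 rim [528.2 243.4] floor [531.3 246.7]
A 572.5 box 313 177 30 27 c 327.3 190.1 rim [538.7 143.6] floor [542.1 144.2]
A 1214.0 box 241 170 42 40 c 261.2 189.5 rim [549.5  44.1] floor [553.2  41.9]
A 103.5 box 422 165 12 86 c 428.0 206.0 rim [545.9 300.7] floor [549.5 305.6]
A 976.0 box 220 136 216 27 c 327.9 152.8 rim [482.5 137.6] floor [484.3 138. ]
A 343.5 box 383 181 23 21 c 393.5 190.9 rim [528.3 243.6] floor [531.4 246.9]
A 620.5 box 312 177 31 28 c 327.4 190.1 rim [538.8 143.8] floor [542.2 144.4]
A 1287.0 box 240 170 43 40 c 261.3 189.5 rim [549.6  44.1] floor [553.3  42. ]
A 344.0 box 278 165 157 91 c 404.6 224.6 rim [580.6 271. ] floor [585.1 275.1]
A 146.5 box 222 164 29 92 c 228.1 215.9 rim [598.4  -4.9] floor [603.4  -8.3]
A 1081.0 box 220 136 217 27 c 328.2 153.2 rim [483.  138.2] floor [484.9 138.6]
A 371.5 box 382 180 24 22 c 393.5 190.7 rim [528.  243.4] floor [531.1 246.7]
A 657.5 box 312 176 31 29 c 327.4 190.2 rim [539.  143.8] floor [542.4 144.4]
A 1342.5 box 240 169 44 42 c 261.3 189.6 rim [549.8  44.1] floor [553.5  42. ]
A 2183.0 box 220 135 217 121 c 334.2 183.7 rim [527.6 152.8] floor [530.7 153.6]
```

View pics/w1c.png

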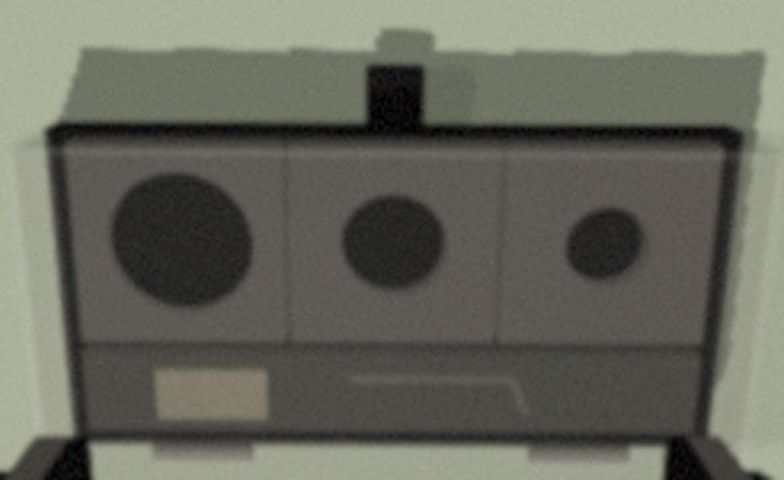

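```bash
python3 - <<'E'
from h import *
s=get_image("scene");t=get_image("side");w=get_image("wrist")
P=dict(wl=(14,(329.5,200.8),(312.5,199.7),(261.3,189.5)),wm=(14,(357,176.5),(307,182.5),(327.4,190.1)),ws=(14,(382.8,153.5),(302.8,167.8),(393.4,190.8)))
for k,(z,a,b,c) in P.items(): print(k,ray(s,*a,z).round(1),ray(t,*b,z).round(1),ray(w,*c,z).round(1))
x=lambda u,v:(205+u/3.2,115+v/3.2)
for p in [(367,68),(423,68),(368,125),(422,125)]: print("tab",ray(w,*x(*p),30).round(1))
for p in [(50,135),(741,140)]: print("front corner z22",ray(w,*x(*p),22).round(1))
for p in [(80,440),(708,440)]: print("back corner z22",ray(w,*x(*p),22).round(1))
E
```

```text
wl [555.5  43. ] [555.5  41.3] [550.1  39.7]
wm [544.2 144.3] [543.5 143.2] [539.6 140.8]
ws [532.4 245.6] [533.1 244.1] [529.2 241.9]
tab [458.1 120. ]
tab [455.3 144.5]
tab [483.  123.2]
tab [480.3 147.2]
front corner z22 [505.3 -20.6]
front corner z22 [471.9 293.6]
back corner z22 [659.1  -3.4]
back corner z22 [623.2 311.2]
```

```bash
python3 - <<'E'
from wells import *
for i in range(2):
    d=get_image("wrist");print(d["world_from_camera"][:3,3].round(2),status.read_state()["position"].round(2),d["world_from_camera"][:3,:3].round(4).tolist())
    wells(d,(230,166,415,215),52,14,26)
    wells(d,(314,132,340,155),30,30,22)
E
```

```text
[413.51 119.06 462.04] [489.53 126.63 289.69] [[-0.1122, 0.9488, 0.2954], [0.9937, 0.1074, 0.0327], [-0.0007, 0.2972, -0.9548]]
A 343.0 box 385 181 23 21 c 395.8 191.3 rim [529.8 245.4] floor [526.7 242. ]
A 619.5 box 315 178 31 28 c 329.8 191.0 rim [540.7 144.4] floor [537.3 143.7]
A 1275.0 box 243 171 43 40 c 263.8 190.7 rim [551.7  43.3] floor [548.   45.3]
A 247.0 box 323 137 16 18 c 330.6 145.7 rim [469.7 136.6] floor [470.7 136.9]
[413.51 118.92 462.16] [489.6  126.62 289.77] [[-0.1119, 0.9487, 0.2957], [0.9937, 0.107, 0.0328], [-0.0005, 0.2975, -0.9547]]
A 341.5 box 385 181 23 21 c 395.8 191.0 rim [529.6 245.4] floor [526.5 242. ]
A 619.5 box 315 177 31 29 c 329.9 191.0 rim [540.9 144.4] floor [537.5 143.7]
A 1281.0 box 243 171 43 40 c 264.0 190.6 rim [551.8  43.4] floor [548.1  45.4]
A 249.0 box 323 137 16 18 c 330.4 145.7 rim [469.8 136.3] floor [470.8 136.6]
```

```bash
python3 - <<'E'
from h import *
s=status.read_state();print(toolshift(np.array([466.8,135.8,100])-s["position"]))
E
```

```text
[189.76430158  21.67104795  11.63713311]
```

Call:
apply_moves(
  targets="0 21.7 11.6 0 -1; 40 21.7 11.6 0 -1; 80 21.7 11.6 0 -1; 120 21.7 11.6 0 -1; 160 21.7 11.6 0 -1; 190 21.7 11.6 0 -1; 190 21.7 11.6 0 -1; 190 21.7 11.6 0 -1; 190 21.7 11.6 0 -1",
)

```text
clock: 3.02
position: [468.8, 137.2, 101.7]
ee_rot: [0.528, -0.47, -0.527, -0.472]
contact_force: [-0.2, 0.8, 0.3]
gripper_width: 85.4
```

```bash
python3 - <<'E'
from wells import *
d=get_image("wrist");cv2.imwrite("pics/w2.png",d["img"][:,:,::-1])
s=status.read_state();print(s["position"],s["ee_rot"],toolshift(np.array([466.8,135.8,7])-s["position"]))
E
```

```text
[468.99360561 137.52753183 102.13468437] [ 0.52810494 -0.46921825 -0.52680343 -0.47267066] [95.11907048  2.83759693 -1.64770007]
```

View pics/w2.png

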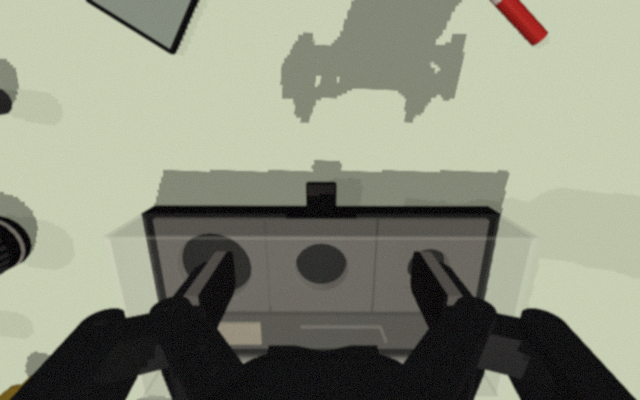

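```bash
python3 - <<'E'
from wells import *
d=get_image("wrist")
for p in [(307,183),(336,183),(307,206),(336,206)]: print(ray(d,*p,30).round(1))
s=status.read_state();print(s["position"],toolshift(np.array([466.8,135.8,7])-s["position"]))
E
```

```text
[458.1 124.1]
[455.4 148.1]
[478.3 126.1]
[475.5 150.7]
[468.86703774 137.61429305 102.14804702] [95.13185692  2.73633554 -1.77691389]
```

Call:
apply_moves(
  targets="30 2 0 0 -1; 60 2 0 0 -1; 80 2 0 0 -1; 90 2 0 0 -1; 95 2 0 0 -1; 95 2 0 0 -1; 95 2 0 0 -1; 95 2 0 0 -1",
)

```text
clock: 3.78
position: [466.3, 137.3, 6.0]
ee_rot: [0.528, -0.47, -0.527, -0.472]
contact_force: [-0.0, 0.0, 0.1]
gripper_width: 85.6
```

Call:
apply_moves(
  targets="0 0 0 0 1; 0 0 0 0 1; 0 0 0 0 1; 0 0 0 0 1; 0 0 0 0 1; 0 0 0 0 1; 0 0 0 0 1; 0 0 0 0 1; 0 0 0 0 1; 0 0 0 0 1",
)

```text
clock: 4.62
position: [465.1, 136.5, 4.5]
ee_rot: [-0.527, 0.471, 0.527, 0.471]
contact_force: [0.8, 0.2, -0.5]
gripper_width: -0.0
```

```bash
python3 - <<'E'
from wells import *
d=get_image("wrist");cv2.imwrite("pics/w3.png",d["img"][:,:,::-1])
s=status.read_state();print(s["position"],s["gripper_width"],s["contact_force"])
p0=s["position"]
th=np.radians([4,8,12,16,20,25,30,35,40,45,50,55,60,65,70,75,80,85,90,95,98])
for t in th: print(round(np.degrees(t)), "dx(tool,up neg)",round(-(178*np.sin(t)+4*np.cos(t)-4),1),"dy", round(-(178*(1-np.cos(t))+4*np.sin(t)),1))
E
```

```text
[465.08749406 136.57330989   4.51399172] 0.179142020235782 [ 0.60202937  0.62447909 -0.09080218]
4 dx(tool,up neg) -12.4 dy -0.7
8 dx(tool,up neg) -24.7 dy -2.3
12 dx(tool,up neg) -36.9 dy -4.7
16 dx(tool,up neg) -48.9 dy -8.0
20 dx(tool,up neg) -60.6 dy -12.1
25 dx(tool,up neg) -74.9 dy -18.4
30 dx(tool,up neg) -88.5 dy -25.8
35 dx(tool,up neg) -101.4 dy -34.5
40 dx(tool,up neg) -113.5 dy -44.2
45 dx(tool,up neg) -124.7 dy -55.0
50 dx(tool,up neg) -134.9 dy -66.6
55 dx(tool,up neg) -144.1 dy -79.2
60 dx(tool,up neg) -152.2 dy -92.5
65 dx(tool,up neg) -159.0 dy -106.4
70 dx(tool,up neg) -164.6 dy -120.9
75 dx(tool,up neg) -169.0 dy -135.8
80 dx(tool,up neg) -172.0 dy -151.0
85 dx(tool,up neg) -173.7 dy -166.5
90 dx(tool,up neg) -174.0 dy -182.0
95 dx(tool,up neg) -173.0 dy -197.5
98 dx(tool,up neg) -171.7 dy -206.7
```

View pics/w3.png

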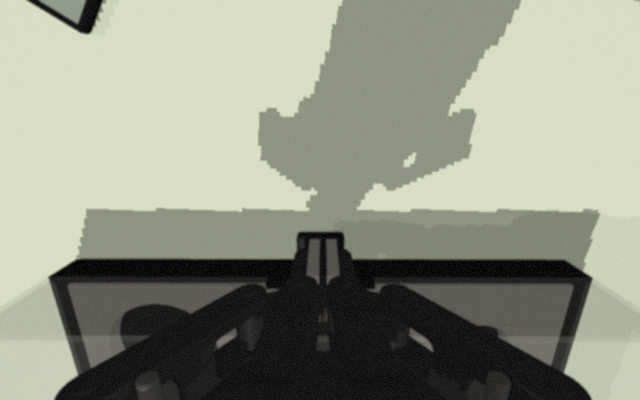

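```bash
python3 - <<'E'
from wells import *
a=get_image("side")["img"][130:230,240:370,::-1];b=get_image("scene")["img"][100:250,280:440,::-1]
cv2.imwrite("pics/s3.png",cv2.resize(a,None,fx=6,fy=6,interpolation=cv2.INTER_CUBIC));cv2.imwrite("pics/t3.png",cv2.resize(b,None,fx=4,fy=4,interpolation=cv2.INTER_CUBIC))
E
```

```text
(no output)
```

View pics/s3.png

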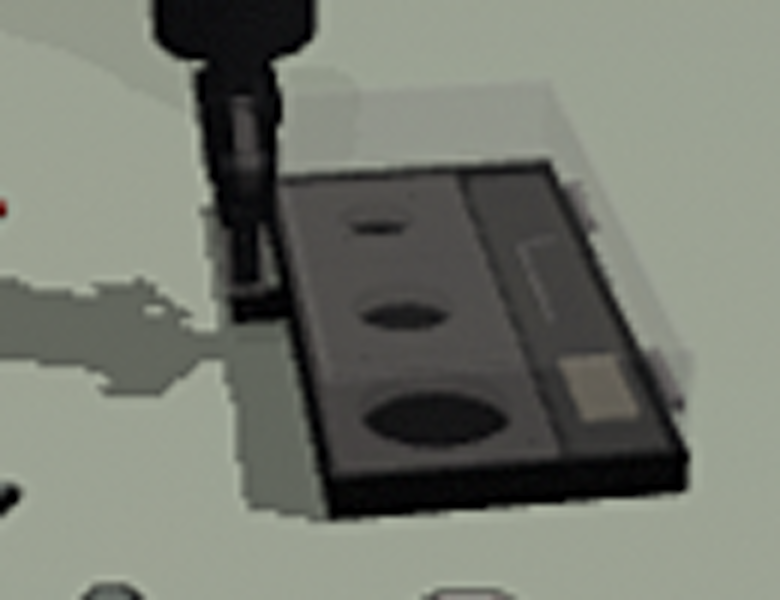

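View pics/t3.png

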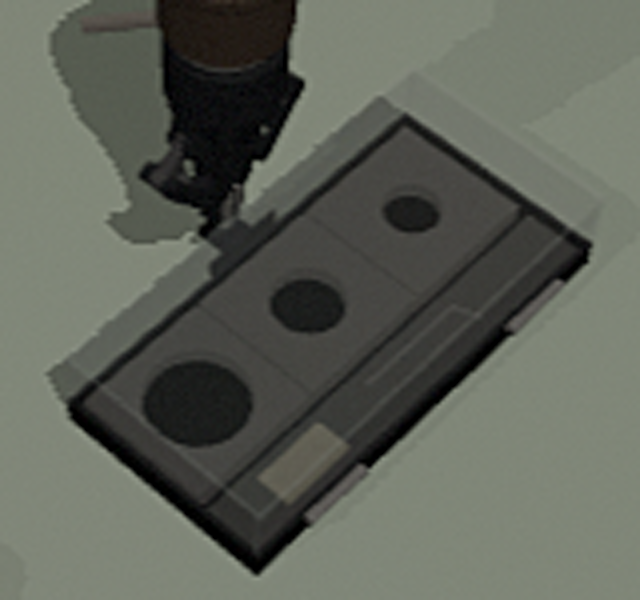

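```bash
python3 - <<'E'
from wells import *
t=get_image("side");s=get_image("scene")
for z in (5,15,20,30,40): print(z,ray(t,281.3,177.5,z).round(1),ray(s,336,159,z).round(1))
def proj(d,p):
    M=np.linalg.inv(d["world_from_camera"]);q=M[:3,:3]@p+M[:3,3];q=d["mtx"]@q;return (q[:2]/q[2]).round(1)
p=status.read_state()["position"];print(p)
for n in ("side","scene","wrist"): print(n,proj(get_image(n),p),proj(get_image(n),np.array([468.5,137.4,26.])))
E
```

```text
5 [466.2 196.5] [462.3 143.6]
15 [467.1 176.7] [467.9 138.6]
20 [467.6 166.8] [470.7 136.1]
30 [468.5 147. ] [476.3 131.1]
40 [469.4 127.1] [481.9 126.1]
[465.08046588 136.56072263   4.53521913]
side [280.4 186.9] [281.3 180.2]
scene [334.7 161.1] [335.9 156.8]
wrist [321.3 232.2] [321.9 253.7]
```

```bash
python3 - <<'E'
from wells import *
def proj(d,p):
    M=np.linalg.inv(d["world_from_camera"]);q=M[:3,:3]@np.array(p)+M[:3,3];q=d["mtx"]@q;return (q[:2]/q[2]).round(1)
w=get_image("wrist")
for z in (22,30):
  for p in [(458.1,124.1),(455.4,148.1)]: print(z,proj(w,(*p,z)))
cv2.imwrite("pics/w4.png",cv2.resize(cv2.convertScaleAbs(w["img"][215:315,240:410,::-1],alpha=2.2,beta=20),None,fx=4.5,fy=4.5,interpolation=cv2.INTER_CUBIC))
a=get_image("side")["img"][150:190,262:300,::-1]
cv2.imwrite("pics/s4.png",cv2.resize(cv2.convertScaleAbs(a,alpha=2.2,beta=20),None,fx=14,fy=14,interpolation=cv2.INTER_CUBIC))
E
```

```text
22 [300.3 231.1]
22 [343.7 231.2]
30 [299.2 237.2]
30 [344.7 237.3]
```

View pics/w4.png

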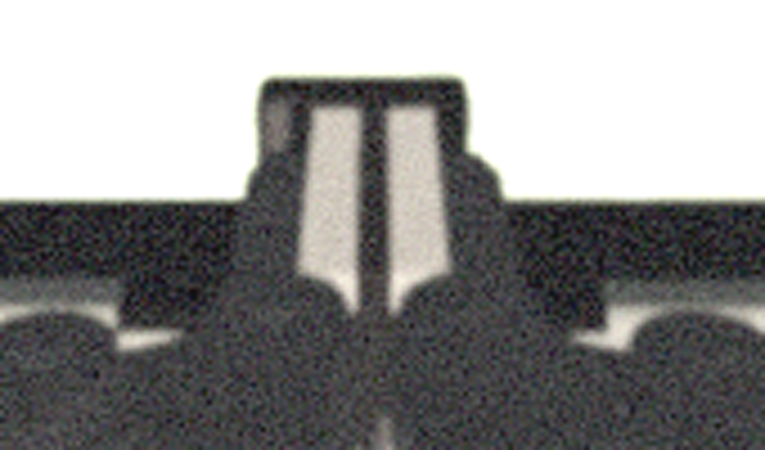

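View pics/s4.png

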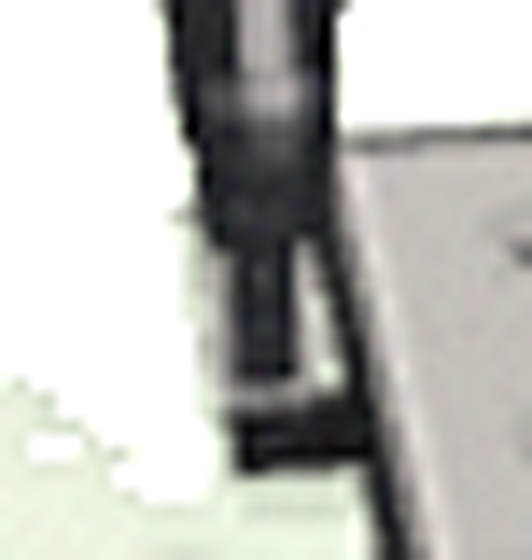

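```bash
python3 - <<'E'
from wells import *
a=get_image("side")["img"][:,:,::-1];b=cv2.imread("pics/side0.png")
f=lambda i:cv2.resize(i[155:195,268:298],None,fx=12,fy=12,interpolation=cv2.INTER_NEAREST)
cv2.imwrite("pics/s5.png",cv2.convertScaleAbs(np.hstack([f(b),f(a)]),alpha=1.3))
E
```

```text
(no output)
```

View pics/s5.png

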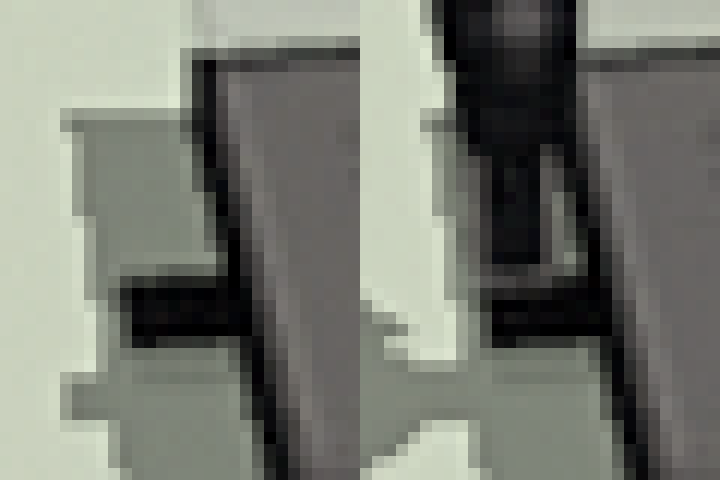

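Call:
apply_moves(
  targets="-30 0 0 0 1; -60 0 0 0 1; -90 0 0 0 1; -110 0 0 0 1; -110 0 0 0 1; -110 0 0 0 1; -110 0 0 0 1",
)

```text
clock: 5.9
position: [464.4, 136.2, 113.9]
ee_rot: [-0.527, 0.471, 0.528, 0.471]
contact_force: [-0.4, 1.7, -0.1]
gripper_width: -0.1
```

```bash
python3 - <<'E'
from wells import *
def proj(d,p):
    M=np.linalg.inv(d["world_from_camera"]);q=M[:3,:3]@np.array(p)+M[:3,3];q=d["mtx"]@q;return (q[:2]/q[2]).round(1)
p=status.read_state()["position"];print(p)
ims=[]
for n in("side","scene","wrist"):
    d=get_image(n);i=np.ascontiguousarray(d["img"][:,:,::-1]);u,v=proj(d,p);k=proj(d,p+[0,0,19]);j=proj(d,p+[0,0,30])
    x0,y0=int(u)-30,int(v)-40
    c=cv2.resize(i[y0:y0+60,x0:x0+60],None,fx=8,fy=8,interpolation=cv2.INTER_CUBIC)
    if n=="wrist": c=cv2.resize(i[int(v)-60:int(v)+60,int(u)-60:int(u)+60],None,fx=4,fy=4);x0,y0,f=int(u)-60,int(v)-60,4
    else: f=8
    for q,col in((( u,v),(0,0,255)),(k,(0,255,0)),(j,(255,0,0))): cv2.circle(c,(int((q[0]-x0)*f),int((q[1]-y0)*f)),4,col,-1)
    ims.append(c[:, :480]); print(n,(u,v),k,j,x0,y0)
cv2.imwrite("pics/tip.png",cv2.resize(np.hstack(ims),None,fx=.55,fy=.55) if 0 else cv2.resize(np.hstack(ims[:2]),None,fx=.83,fy=.83)); cv2.imwrite("pics/tipw.png",ims[2])
E
```

```text
[464.37116021 136.24377514 113.91762153]
side (np.float64(278.6), np.float64(152.4)) [278.3 146.1] [278.2 142.4] 248 112
scene (np.float64(335.0), np.float64(134.3)) [335.2 129.2] [335.2 126.2] 305 94
wrist (np.float64(321.6), np.float64(232.9)) [321.4 246.7] [321.3 256.2] 261 172
```

View pics/tip.png

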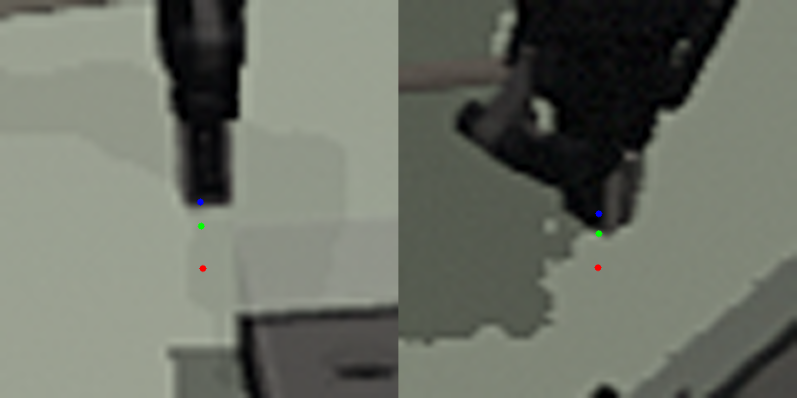

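View pics/tipw.png

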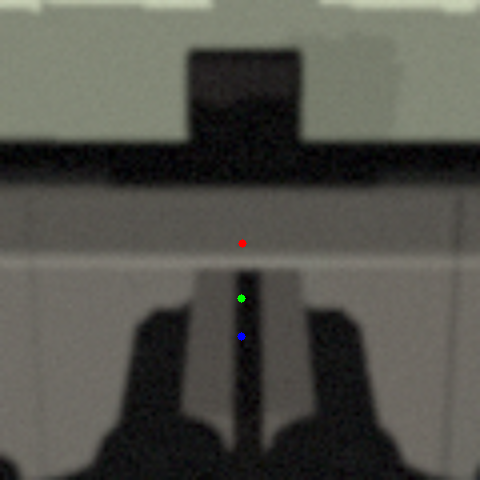

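```bash
python3 - <<'E'
from wells import *
def tri(L):
    A=np.zeros((3,3));b=np.zeros(3)
    for d,u,v in L:
        M=d["world_from_camera"];r=M[:3,:3]@np.linalg.solve(d["mtx"],[u,v,1.]);r/=np.linalg.norm(r);Q=np.eye(3)-np.outer(r,r);A+=Q;b+=Q@M[:3,3]
    return np.linalg.solve(A,b)
t=get_image("side");s=get_image("scene")
print(tri([(t,279.2,142.6),(s,336.9,128.9)]),tri([(t,279.2,142.6),(s,335.9,128)]),status.read_state()["position"])
# corners of the fingers vs yaw
E
```

```text
[468.98506543 136.58386892 141.50768767] [467.99299982 134.85671043 143.16140481] [464.62041477 136.23578634 113.55773946]
```

Call:
apply_moves(
  targets="0 0 0 0 -1; 0 0 0 0 -1; 0 0 0 0 -1; 0 0 0 0 -1; 30 0 0 0 -1; 60 0 0 0 -1; 85 0 0 0 -1; 100 0 0 0 -1; 108 0 0 0 -1; 108 0 0 0 -1",
)

```text
clock: 6.98
position: [464.2, 135.9, 5.0]
ee_rot: [-0.527, 0.472, 0.528, 0.47]
contact_force: [-0.3, -0.6, 0.2]
gripper_width: 85.0
```

Call:
apply_moves(
  targets="6 0 0 0 -1; 12 0 0 0 -1; 18 0 0 0 -1; 21 0 0 0 -1; 21 0 0 0 -1; 21 0 0 0 -1",
)

```text
clock: 7.48
position: [465.2, 136.6, -14.4]
ee_rot: [0.527, -0.471, -0.527, -0.471]
contact_force: [0.1, -0.3, 0.3]
gripper_width: 85.3
```

```bash
python3 - <<'E'
from wells import *
a=get_image("side")["img"][:,:,::-1];w=get_image("wrist")["img"][:,:,::-1]
f=lambda i:cv2.resize(i[135:200,255:325],None,fx=8,fy=8,interpolation=cv2.INTER_CUBIC)
cv2.imwrite("pics/s6.png",f(a));cv2.imwrite("pics/w6.png",w);print(status.read_state()["position"])
E
```

```text
[465.35694748 136.72025572 -14.13931762]
```

View pics/s6.png

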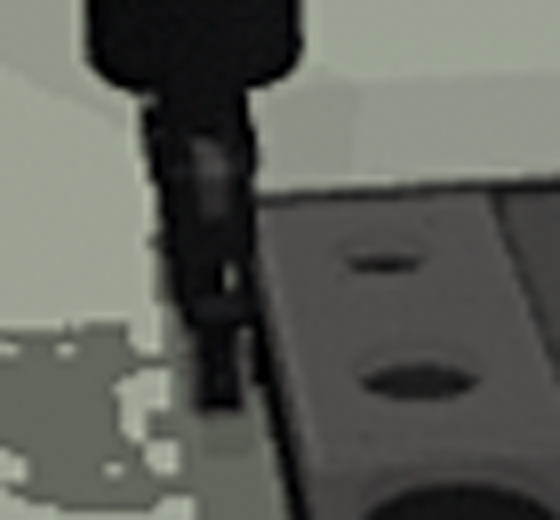

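View pics/w6.png

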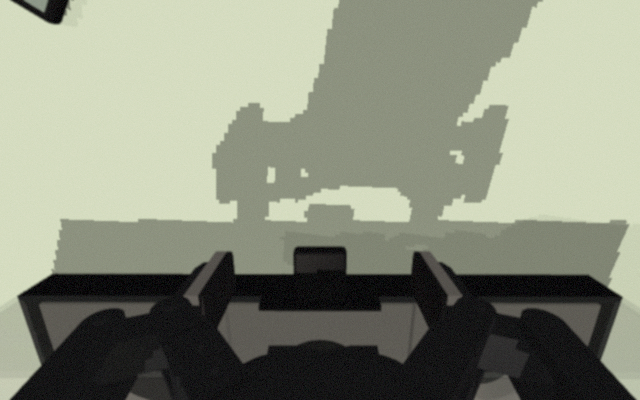

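Call:
apply_moves(
  targets="0 0 0 0 1; 0 0 0 0 1; 0 0 0 0 1; 0 0 0 0 1; 0 0 0 0 1; 0 0 0 0 1; 0 0 0 0 1; 0 0 0 0 1",
)

```text
clock: 8.25
position: [465.1, 135.2, -14.0]
ee_rot: [0.528, -0.471, -0.527, -0.47]
contact_force: [2.2, -6.2, 4.5]
gripper_width: 24.1
```

Call:
apply_moves(
  targets="-6 -0.3 0 0 1; -12.4 -0.7 0 0 1; -24.7 -2.3 0 0 1; -36.9 -4.7 0 0 1; -48.9 -8 0 0 1; -60.6 -12.1 0 0 1; -60.6 -12.1 0 0 1",
)

```text
clock: 8.83
position: [478.8, 136.8, 47.5]
ee_rot: [0.528, -0.471, -0.526, -0.471]
contact_force: [7.1, -6.2, -6.1]
gripper_width: 23.9
```

```bash
python3 - <<'E'
from wells import *
a=get_image("side")["img"][:,:,::-1];cv2.imwrite("pics/s7.png",cv2.resize(a[90:240,220:400],None,fx=4,fy=4,interpolation=cv2.INTER_CUBIC));print(status.read_state())
E
```

```text
{'clock': 8.8833, 'joints': array([ 0.60663727,  0.34706677, -0.50335737,  0.00260622, -0.7191814 ,
       -2.06739401]), 'joint_vel': array([ 0.00326456,  0.015821  , -0.01667222, -0.0065851 ,  0.0266813 ,
       -0.00193152]), 'joint_efforts': array([  4.08448264, -35.29151201,  14.15690482,   1.84330188,
        -0.54254763,   0.180362  ]), 'position': array([478.46318663, 136.82634974,  46.68486689]), 'ee_rot': array([ 0.52788956, -0.47096192, -0.5265127 , -0.47149959]), 'contact_force': array([ 6.94096446, -5.67513168, -5.82661628]), 'wrist_torque': array([-1.80428925, -1.83291418, -0.19742098]), 'gripper_width': 23.97275945722859}
```

View pics/s7.png

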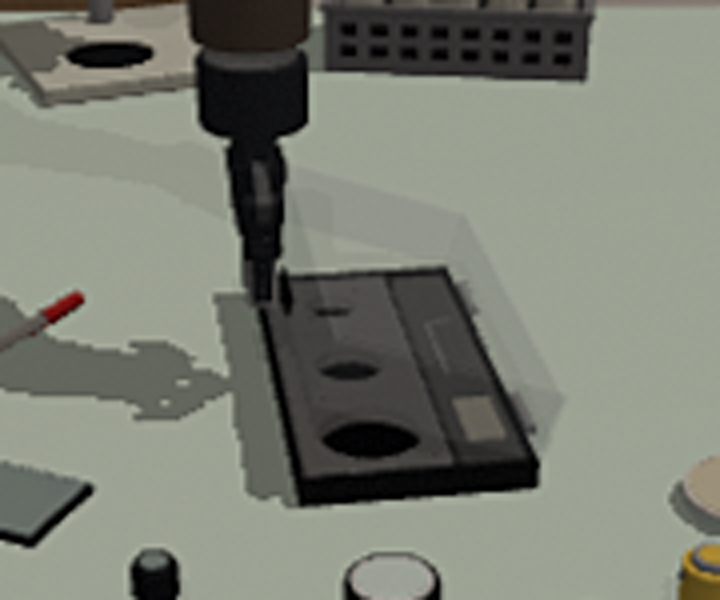

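Call:
apply_moves(
  targets="-14.3 -6.3 0 0 1; -27.9 -13.7 0 0 1; -40.8 -22.4 0 0 1; -52.9 -32.1 0 0 1; -64.1 -42.9 0 0 1; -74.3 -54.5 0 0 1; -83.5 -67.1 0 0 1; -91.6 -80.4 0 0 1; -98.4 -94.3 0 0 1; -104 -108.8 0 0 1",
)

```text
clock: 9.72
position: [583.3, 148.3, 148.7]
ee_rot: [-0.526, 0.474, 0.528, 0.469]
contact_force: [-4.1, -3.2, 0.2]
gripper_width: 23.7
```

```bash
python3 - <<'E'
from wells import *
a=get_image("side")["img"][:,:,::-1];cv2.imwrite("pics/s8.png",cv2.resize(a[50:240,220:400],None,fx=3,fy=3,interpolation=cv2.INTER_CUBIC));print(status.read_state()["contact_force"],status.read_state()["position"])
E
```

```text
[ 3.28713736 -4.57616344  0.06934088] [587.01201711 148.75427161 149.65184969]
```

View pics/s8.png

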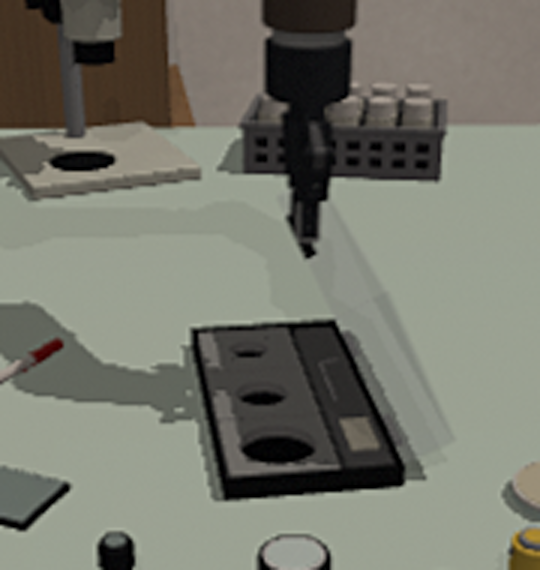

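Call:
apply_moves(
  targets="-4.4 -14.9 0 0 1; -7.4 -30.1 0 0 1; -9.1 -45.6 0 0 1; -9.4 -61.1 0 0 1; -8.4 -76.6 0 0 1; -7.1 -85.8 0 0 1; -7.1 -85.8 0 0 1; -7.1 -85.8 0 0 1",
)

```text
clock: 10.43
position: [670.2, 159.9, 156.4]
ee_rot: [-0.527, 0.471, 0.528, 0.471]
contact_force: [0.2, -0.1, -0.4]
gripper_width: -0.0
```

Call:
apply_moves(
  targets="0 0 0 0 -1; 0 0 0 0 -1; 0 0 0 0 -1; 0 0 0 0 -1; -20 0 0 0 -1; -60 0 0 0 -1; -80 0 0 0 -1; -80 0 0 0 -1; -80 0 0 0 -1",
)

```text
clock: 11.18
position: [670.7, 160.2, 239.3]
ee_rot: [0.528, -0.47, -0.527, -0.472]
contact_force: [0.0, -0.4, -1.2]
gripper_width: 85.1
```

```bash
python3 - <<'E'
from wells import *
a=get_image("side")["img"][:,:,::-1];cv2.imwrite("pics/s9.png",a);b=get_image("scene")["img"][:,:,::-1];cv2.imwrite("pics/t9.png",b);print(status.read_state()["position"])
E
```

```text
[669.52665119 159.80200767 236.13297259]
```

View pics/s9.png

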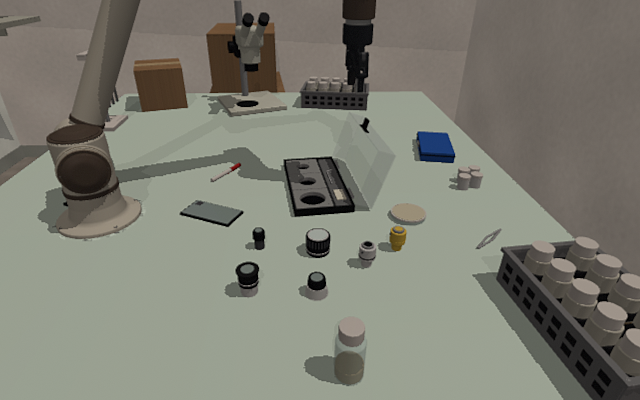

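View pics/t9.png

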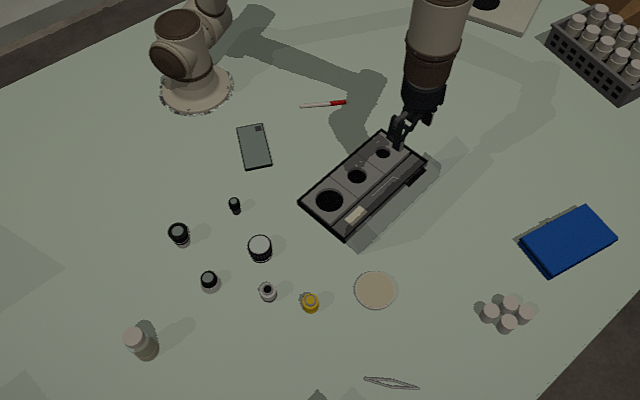

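```bash
python3 - <<'E'
from h import *
s=status.read_state();print(toolshift(np.array([556,-169,190])-s["position"]))
E
```

```text
[  46.45722807  149.73687881 -313.9234063 ]
```

Call:
apply_moves(
  targets="0 40 -10 0 -1; 10 75 -50 0 -1; 46 110 -85 0 -1; 46 150 -125 0 -1; 46 150 -165 0 -1; 46 150 -205 0 -1; 46 150 -245 0 -1; 46 150 -285 0 -1; 46 150 -314 0 -1; 46 150 -314 0 -1",
)

```text
clock: 12.12
position: [555.5, -173.2, 189.4]
ee_rot: [-0.526, 0.473, 0.527, 0.471]
contact_force: [0.9, 0.5, 0.3]
gripper_width: 85.4
```

Call:
apply_moves(
  targets="0 0 0 0 -1; 0 0 0 0 -1; 0 0 0 0 -1; 0 0 0 0 -1",
)

```text
clock: 12.45
position: [556.5, -167.8, 190.8]
ee_rot: [-0.527, 0.471, 0.528, 0.47]
contact_force: [0.2, 0.9, -0.7]
gripper_width: 85.6
```

```bash
python3 - <<'E'
from wells import *
for n in("side","scene","wrist"):
    d=get_image(n);cv2.imwrite(f"pics/{n}10.png",d["img"][:,:,::-1])
    if n=="side": print("side");wells(d,(286,155,350,212),45,14,8)
    if n=="scene": print("scene");wells(d,(300,130,425,235),45,14,8)
    if n=="wrist": print(d["world_from_camera"].round(4).tolist())
print(status.read_state()["position"])
E
```

```text
side
A 143.0 box 301 195 24 10 c 312.5 199.4 rim [555.7  43. ] floor [556.1  53.4]
A 274.0 box 286 166 64 46 c 319.7 204.5 rim [573.8  15.1] floor [574.4  25.2]
scene
A 431.5 box 316 190 27 22 c 329.0 200.4 rim [553.9  42.9] floor [551.   45.4]
A 173.5 box 348 170 18 13 c 356.5 176.0 rim [542.3 144.4] floor [539.4 147.5]
A 4164.0 box 300 131 111 96 c 355.0 177.8 rim [543.8 137.7] floor [540.9 140.7]
A 5116.0 box 300 130 125 105 c 357.8 179.4 rim [552.3 139.9] floor [549.5 142.9]
[[-0.1151, 0.9484, 0.2954, 480.8725], [0.9934, 0.11, 0.0339, -175.7457], [-0.0004, 0.2974, -0.9548, 363.7105], [0.0, 0.0, 0.0, 1.0]]
[ 556.8925897  -167.90730775  191.31870002]
```

View pics/wrist10.png

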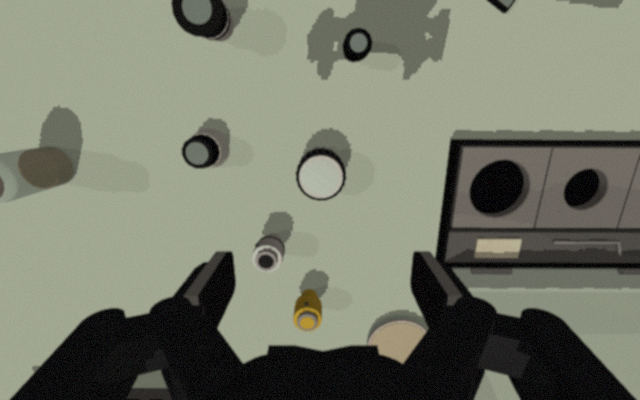

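View pics/side10.png

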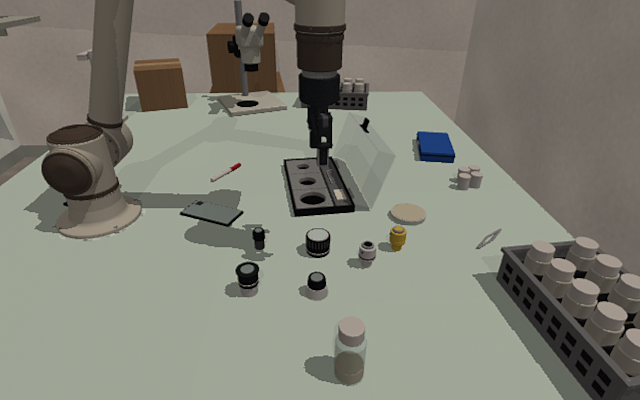

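```bash
python3 - <<'E'
from wells import *
d=get_image("wrist");print(status.read_state()["position"],d["world_from_camera"][:3,3])
wells(d,(458,155,612,225),30,14,20)
g=cv2.cvtColor(d["img"],cv2.COLOR_RGB2GRAY)
m=(g[140:210,285:360]>195).astype(np.uint8);c=max(cv2.findContours(m,0,1)[0],key=cv2.contourArea)
(cx,cy),ax,an=cv2.fitEllipse(c);print("lens glass",cx+285,cy+140,ax,ray(d,cx+285,cy+140,46))
m=(g[140:210,285:360]<60).astype(np.uint8)|m;c=max(cv2.findContours(m,0,1)[0],key=cv2.contourArea)
print(cv2.boundingRect(c),cv2.minEnclosingCircle(c))
for n,u,v,z in(("adapter",267,259,55),("slim",358,42,48),("loupe",202,151,40),("eyepiece",201,9,58),("yellow",308,321,55)):print(n,ray(d,u,v,z).round(1))
E
```

```text
[ 556.92068784 -168.0231737   191.38490267] [ 480.90205671 -175.83298891  363.80441345]
A 848.5 box 565 170 34 36 c 581.5 187.6 rim [541.4 143.3] floor [540.3 137.8]
A 2031.5 box 471 161 52 52 c 496.7 186.7 rim [552.   42.1] floor [550.8  38.4]Traceback (most recent call last):
  File "<stdin>", line 5, in <module>
ValueError: max() iterable argument is empty
```

```bash
python3 - <<'E'
from wells import *
d=get_image("wrist")
g=cv2.cvtColor(d["img"],cv2.COLOR_RGB2GRAY)
print(g[175,285:360:5])
m=(g[140:210,285:360]>175).astype(np.uint8);c=max(cv2.findContours(m,0,1)[0],key=cv2.contourArea)
(cx,cy),ax,an=cv2.fitEllipse(c);print("lens glass",cx+285,cy+140,ax,ray(d,cx+285,cy+140,46))
for n,u,v,z in(("adapter",267,259,55),("slim",358,42,48),("loupe",202,151,40),("eyepiece",201,9,58),("yellow",308,321,55)):print(n,ray(d,u,v,z).round(1))
s=status.read_state();print(toolshift(np.array([556.0,-168.5,s["position"][2]])-s["position"]),s["position"])
E
```

```text
[161 163 147 167 182 179 179 183 178 177 178 175  77 152 154]
lens glass 319.32726287841797 178.3452377319336 (31.777057647705078, 41.36935806274414) [ 558.51093124 -170.65061632]
adapter [ 657.2 -219.6]
slim [ 422.6 -149.2]
loupe [ 544.5 -298.6]
eyepiece [ 414.3 -292.3]
yellow [ 736.4 -164.5]
[-1.92037404e-04  9.55048939e-01 -1.99712511e-01] [ 556.92602821 -168.19263155  191.39497552]
```

Call:
apply_moves(
  targets="40 1 -1 0 -1; 80 1 -1 0 -1; 120 1 -1 0 -1; 155 1 -1 0 -1; 180 1 -1 0 -1; 195 1 -1 0 -1; 204 1 -1 0 -1; 204 1 -1 0 -1; 204 1 -1 0 -1",
)

```text
clock: 13.45
position: [556.6, -170.1, -12.3]
ee_rot: [0.528, -0.471, -0.527, -0.471]
contact_force: [0.0, -0.5, 1.2]
gripper_width: 84.9
```

Call:
apply_moves(
  targets="0 0 0 0 1; 0 0 0 0 1; 0 0 0 0 1; 0 0 0 0 1; 0 0 0 0 1; 0 0 0 0 1; 0 0 0 0 1; 0 0 0 0 1",
)

```text
clock: 14.12
position: [557.4, -170.2, -10.9]
ee_rot: [0.529, -0.47, -0.527, -0.472]
contact_force: [-0.5, 0.7, 6.1]
gripper_width: 52.1
```

```bash
python3 - <<'E'
from wells import *
a=get_image("side")["img"][:,:,::-1];cv2.imwrite("pics/s11.png",cv2.resize(a[185:270,275:365],None,fx=7,fy=7,interpolation=cv2.INTER_CUBIC))
s=status.read_state();print(s["position"],s["gripper_width"])
E
```

```text
[ 557.35390589 -170.1859921   -10.8849798 ] 51.675390279551664
```

View pics/s11.png

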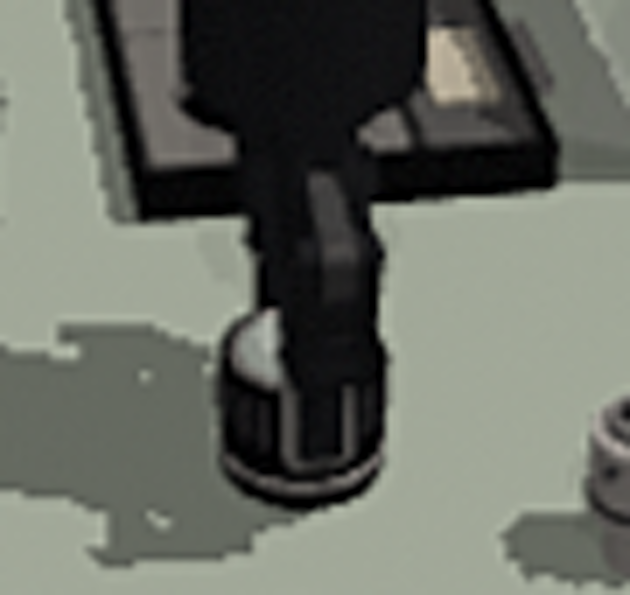

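```bash
python3 - <<'E'
from h import *
s=status.read_state();print(toolshift(np.array([552.05,42.7,70])-s["position"]))
E
```

```text
[-81.0001155  -19.12601034 212.0474806 ]
```

Call:
apply_moves(
  targets="-10 0 0 0 1; -30 0 0 0 1; -55 0 0 0 1; -75 -3 25 0 1; -81 -6 60 0 1; -81 -9 95 0 1; -81 -12 130 0 1; -81 -15 165 0 1; -81 -18 195 0 1; -81 -19 212 0 1",
)

```text
clock: 15.0
position: [550.5, 45.4, 68.6]
ee_rot: [-0.528, 0.47, 0.528, 0.471]
contact_force: [0.5, 0.1, -1.9]
gripper_width: 52.1
```

Call:
apply_moves(
  targets="0 0 0 0 1; 0 0 0 0 1; 0 0 0 0 1",
)

```text
clock: 15.25
position: [550.4, 42.1, 68.2]
ee_rot: [-0.527, 0.471, 0.528, 0.471]
contact_force: [0.5, -0.3, -2.8]
gripper_width: 51.6
```

```bash
python3 - <<'E'
from wells import *
s=status.read_state();print(s["position"],s["gripper_width"],toolshift(np.array([552.05,42.7,0])-s["position"]))
for n in("side","scene","wrist"):
    d=get_image(n);i=d["img"][:,:,::-1]
    if n=="side": i=cv2.resize(i[110:230,260:380],None,fx=5,fy=5,interpolation=cv2.INTER_CUBIC)
    if n=="scene": i=cv2.resize(i[110:250,280:430],None,fx=4,fy=4,interpolation=cv2.INTER_CUBIC)
    cv2.imwrite(f"pics/{n}12.png",i)
E
```

```text
[550.41109437  42.14002866  68.23465436] 51.60806977378381 [68.23317701 -1.74942612  0.37509855]
```

View pics/side12.png

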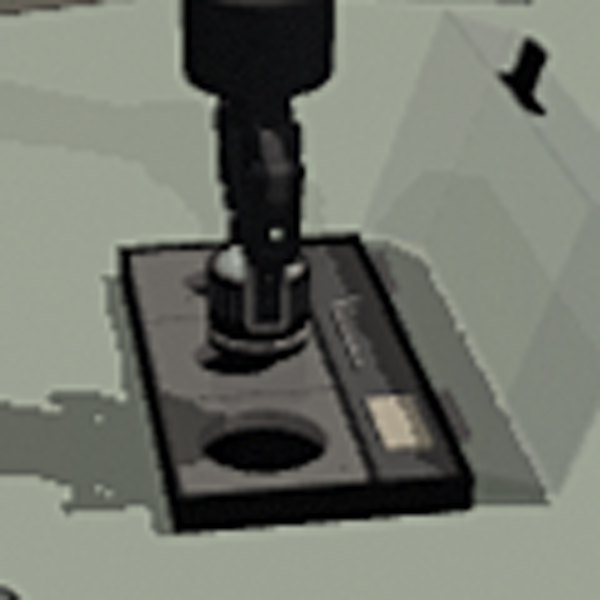

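View pics/scene12.png

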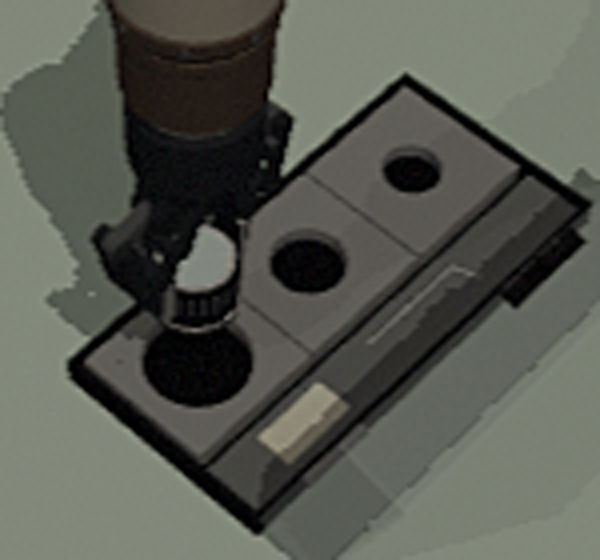

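View pics/wrist12.png

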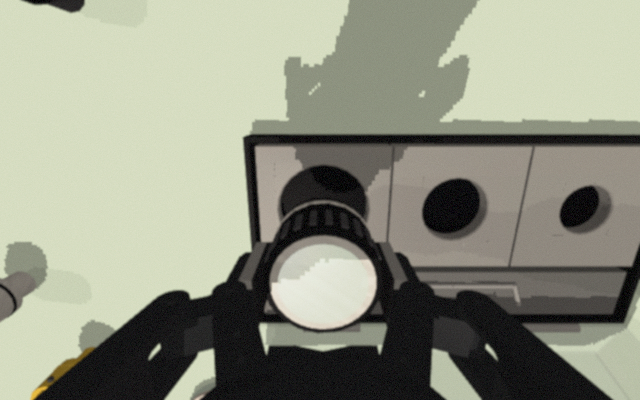

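```bash
python3 - <<'E'
from wells import *
s=get_image("scene");w=get_image("wrist");print(ray(s,332,174.5,125),ray(w,323.5,282,125))
t=get_image("side");print(ray(t,312,176,79))
E
```

```text
[557.44238744  48.02676867] [549.25965208  42.62251947]
[554.66719032  55.58298056]
```

Call:
apply_moves(
  targets="15 -2 0.4 0 1; 30 -2 0.4 0 1; 43 -2 0.4 0 1; 52 -2 0.4 0 1; 58 -2 0.4 0 1; 62 -2 0.4 0 1; 62 -2 0.4 0 1; 62 -2 0.4 0 1",
)

```text
clock: 16.22
position: [553.3, 43.3, 6.6]
ee_rot: [0.528, -0.471, -0.527, -0.471]
contact_force: [-1.5, 0.5, -1.7]
gripper_width: 51.8
```

Call:
apply_moves(
  targets="2 0 0 0 1; 4 0 0 0 1; 6 0 0 0 1; 6 0 0 0 1; 6 0 0 0 1",
)

```text
clock: 16.63
position: [552.8, 43.3, 0.2]
ee_rot: [-0.527, 0.471, 0.527, 0.471]
contact_force: [-0.6, 0.7, -1.5]
gripper_width: 51.6
```

Call:
apply_moves(
  targets="1 0 0 0 1; 2 0 0 0 1; 3 0 0 0 1; 3 0 0 0 1; 3 0 0 0 1",
)

```text
clock: 17.05
position: [552.9, 43.3, -2.8]
ee_rot: [-0.527, 0.471, 0.527, 0.471]
contact_force: [-0.2, -1.0, -2.0]
gripper_width: 52.2
```

```bash
python3 - <<'E'
from wells import *
s=status.read_state();print(s["position"],s["contact_force"])
for n in("side","scene"):
    d=get_image(n);i=d["img"][:,:,::-1]
    if n=="side": i=cv2.resize(i[130:230,270:370],None,fx=5,fy=5,interpolation=cv2.INTER_CUBIC)
    if n=="scene": i=cv2.resize(i[130:250,280:430],None,fx=4,fy=4.2,interpolation=cv2.INTER_CUBIC)
    cv2.imwrite(f"pics/{n}13.png",i)
E
```

```text
[552.87805177  43.29678805  -2.79288251] [-0.20202464 -0.96438114 -1.96097115]
```

View pics/side13.png

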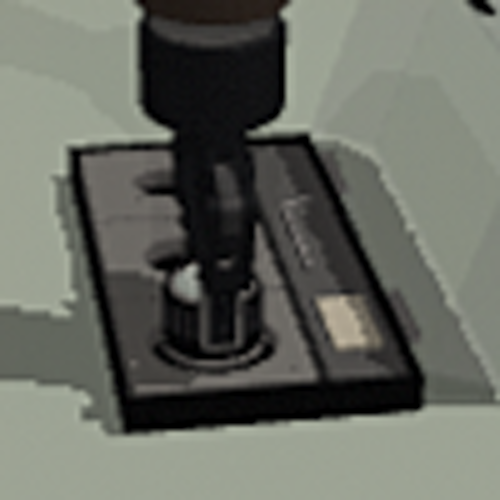

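View pics/scene13.png

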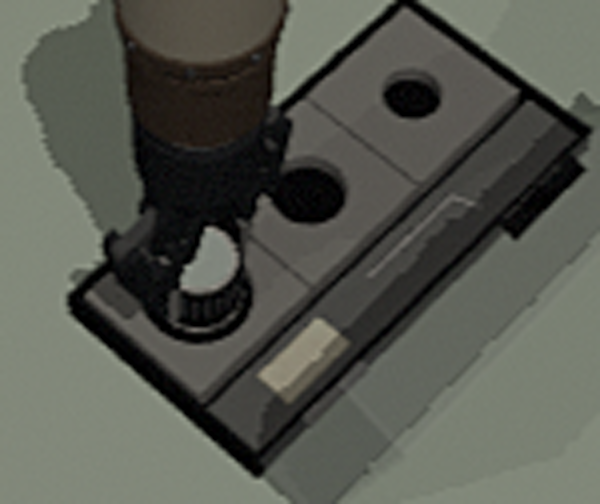

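Call:
apply_moves(
  targets="0.7 0 0 0 1; 1.5 0 0 0 1; 1.5 0 0 0 1; 1.5 0 0 0 1",
)

```text
clock: 17.48
position: [552.8, 43.3, -2.9]
ee_rot: [0.528, -0.471, -0.527, -0.471]
contact_force: [-4.2, 0.8, 7.7]
gripper_width: 51.9
```

Call:
apply_moves(
  targets="0.7 0 0 0 1; 1.5 0 0 0 1; 1.5 0 0 0 1; 1.5 0 0 0 1",
)

```text
clock: 17.82
position: [552.9, 43.3, -2.9]
ee_rot: [0.528, -0.471, -0.527, -0.471]
contact_force: [-6.5, 2.1, 16.3]
gripper_width: 51.8
```

Call:
apply_moves(
  targets="-1.5 0 0 0 1; -1.5 0 0 0 -0.4; -1.5 0 0 0 -0.6; -1.5 0 0 0 -0.8; -1.5 0 0 0 -1; -1.5 0 0 0 -1; -1.5 0 0 0 -1; -20 0 0 0 -1; -50 0 0 0 -1; -85 0 0 0 -1",
)

```text
clock: 18.65
position: [551.2, 42.7, 78.2]
ee_rot: [-0.526, 0.473, 0.528, 0.469]
contact_force: [0.5, -0.6, -0.7]
gripper_width: 85.6
```

```bash
python3 - <<'E'
from h import *
s=status.read_state();print(s["position"],s["gripper_width"],s["joints"],toolshift(np.array([413,-295,150])-s["position"]))
E
```

```text
[551.23610448  42.73391258  78.19851341] 85.6160337874132 [ 3.70396759e-01  3.86932695e-01 -3.29819976e-01 -3.87789178e-04
 -8.59570069e-01 -1.82822156e+00] [ -70.49042047  175.73238618 -320.12200617]
```

Call:
apply_moves(
  targets="-35 10 -5 0 -1; -70 20 -35 0 -1; -70 40 -70 0 -1; -70 60 -105 0 -1; -70 80 -140 0 -1; -70 100 -175 0 -1; -70 120 -210 0 -1; -70 140 -245 0 -1; -70 160 -285 0 -1; -70 176 -320 0 -1",
)

```text
clock: 19.48
position: [412.8, -296.0, 149.5]
ee_rot: [0.528, -0.471, -0.527, -0.471]
contact_force: [0.3, -1.3, -0.4]
gripper_width: 85.4
```

Call:
apply_moves(
  targets="0 0 0 0 -1; 0 0 0 0 -1; 0 0 0 0 -1",
)

```text
clock: 19.73
position: [413.8, -294.6, 149.0]
ee_rot: [-0.527, 0.471, 0.527, 0.471]
contact_force: [-0.3, 0.4, -0.2]
gripper_width: 85.8
```

```bash
python3 - <<'E'
from wells import *
s=status.read_state();print(s["position"],toolshift(np.array([413,-295.4,-13])-s["position"]))
d=get_image("wrist");cv2.imwrite("pics/w14.png",d["img"][:,:,::-1])
i=get_image("scene")["img"][:,:,::-1];cv2.imwrite("pics/t14.png",cv2.resize(i[120:250,280:440],None,fx=4,fy=4,interpolation=cv2.INTER_CUBIC))
i=get_image("side")["img"][:,:,::-1];cv2.imwrite("pics/s14.png",cv2.resize(i[140:240,270:370],None,fx=5,fy=5,interpolation=cv2.INTER_CUBIC))
E
```

```text
[ 413.83967231 -294.55090437  149.02742404] [162.02732399   0.89342062  -0.81254957]
```

View pics/w14.png

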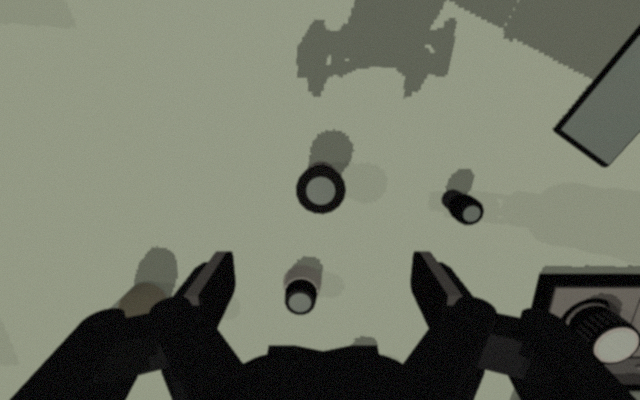

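View pics/t14.png

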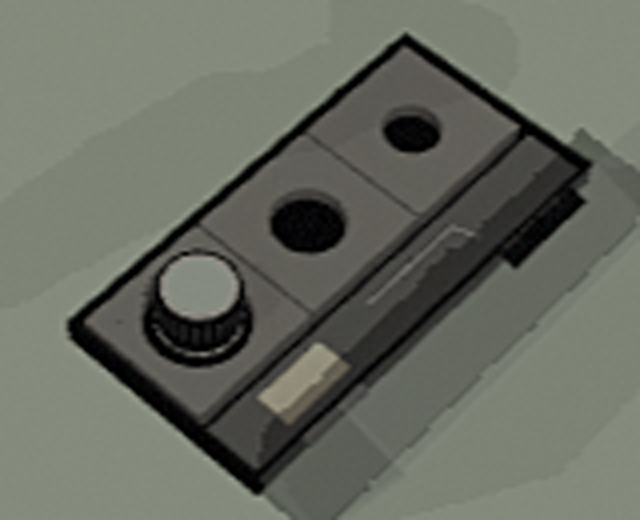

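View pics/s14.png

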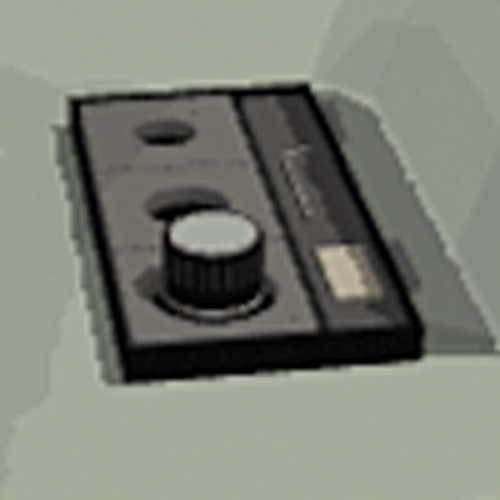

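```bash
python3 - <<'E'
from wells import *
s=get_image("scene");t=get_image("side");w=get_image("wrist")
print("lens",ray(s,330.2,191.5,54),ray(t,312.8,186.8,54),"eyep",ray(w,320.7,188,58))
E
```

```text
lens [555.31992256  45.08576342] [556.247151   41.0022564] eyep [ 411.85307349 -294.72381929]
```

Call:
apply_moves(
  targets="40 1 -1 0 -1; 80 1 -1 0 -1; 110 1 -1 0 -1; 135 1 -1 0 -1; 150 1 -1 0 -1; 160 1 -1 0 -1; 165 1 -1 0 -1; 165 1 -1 0 -1; 165 1 -1 0 -1",
)

```text
clock: 20.78
position: [414.1, -295.7, -15.0]
ee_rot: [0.528, -0.471, -0.527, -0.471]
contact_force: [-0.3, -0.5, 0.2]
gripper_width: 85.5
```

Call:
apply_moves(
  targets="0 0 0 0 1; 0 0 0 0 1; 0 0 0 0 1; 0 0 0 0 1; 0 0 0 0 1; 0 0 0 0 1; 0 0 0 0 1; 0 0 0 0 1",
)

```text
clock: 21.45
position: [413.9, -295.9, -14.4]
ee_rot: [0.528, -0.471, -0.527, -0.471]
contact_force: [-0.4, 1.2, 6.7]
gripper_width: 41.7
```

```bash
python3 - <<'E'
from wells import *
a=get_image("side")["img"][:,:,::-1];cv2.imwrite("pics/s15.png",cv2.resize(a[220:310,205:295],None,fx=6,fy=6,interpolation=cv2.INTER_CUBIC))
s=status.read_state();print(s["position"],s["gripper_width"])
E
```

```text
[ 413.871351   -295.87628465  -14.42860971] 41.67571069375697
```

View pics/s15.png

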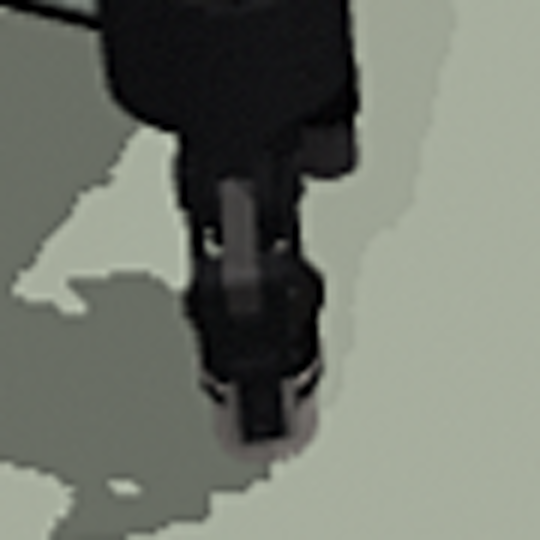

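```bash
python3 - <<'E'
from h import *
s=status.read_state();print(toolshift(np.array([540.5,144,80])-s["position"]))
E
```

```text
[ -94.54410635 -175.75271484  422.6288183 ]
```

Call:
apply_moves(
  targets="-5 0 0 0 1; -15 0 0 0 1; -30 0 0 0 1; -50 0 0 0 1; -75 -4 9 0 1; -95 -14 34 0 1; -95 -26 64 0 1; -95 -39 94 0 1; -95 -51 124 0 1; -95 -64 154 0 1",
)

```text
clock: 22.33
position: [459.4, -134.1, 80.3]
ee_rot: [0.528, -0.471, -0.527, -0.471]
contact_force: [0.2, -1.3, -1.3]
gripper_width: 42.0
```

```bash
python3 - <<'E'
from wells import *
s=status.read_state();print(s["position"],s["gripper_width"],s["contact_force"],toolshift(np.array([540.5,144,80])-s["position"]))
d=get_image("wrist");cv2.imwrite("pics/w16.png",d["img"][:,:,::-1])
a=get_image("side")["img"][:,:,::-1];cv2.imwrite("pics/s16.png",cv2.resize(a[130:280,230:350],None,fx=4,fy=4,interpolation=cv2.INTER_CUBIC))
E
```

```text
[ 459.41052508 -134.05016257   80.25908348] 41.96166955119451 [ 0.23467236 -1.2633816  -1.31035181] [   0.40220048 -111.75092515  267.20597287]
```

View pics/s16.png

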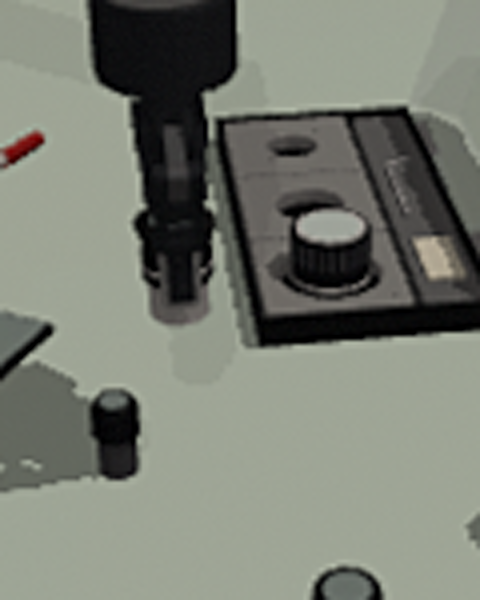

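Held upright and lifted; carry on to the middle well.

Call:
apply_moves(
  targets="0 -12 30 0 1; 0 -28 66 0 1; 0 -44 104 0 1; 0 -60 142 0 1; 0 -76 180 0 1; 0 -90 215 0 1; 0 -102 245 0 1; 0 -112 267 0 1; 0 -112 267 0 1; 0 -112 267 0 1",
)

```text
clock: 23.27
position: [540.6, 143.2, 79.3]
ee_rot: [-0.528, 0.471, 0.528, 0.471]
contact_force: [0.0, -0.4, 0.3]
gripper_width: 41.6
```

```bash
python3 - <<'E'
from wells import *
s=status.read_state();print(s["position"],s["gripper_width"],s["contact_force"],toolshift(np.array([540.5,144,0])-s["position"]))
d=get_image("wrist");cv2.imwrite("pics/w17.png",d["img"][:,:,::-1])
a=get_image("scene")["img"][:,:,::-1];cv2.imwrite("pics/t17.png",cv2.resize(a[110:250,280:440],None,fx=4,fy=4,interpolation=cv2.INTER_CUBIC))
E
```

```text
[540.60272573 143.1735489   79.34401763] 41.57553335017242 [ 0.01316206 -0.35594913  0.29239959] [ 7.93440068e+01 -2.30034612e-02  8.33527715e-01]
```

View pics/w17.png

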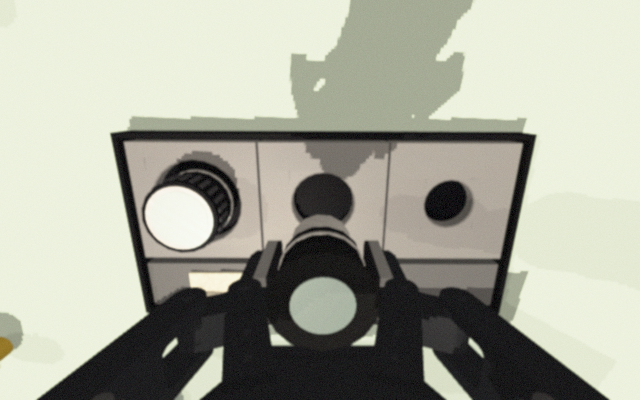

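View pics/t17.png

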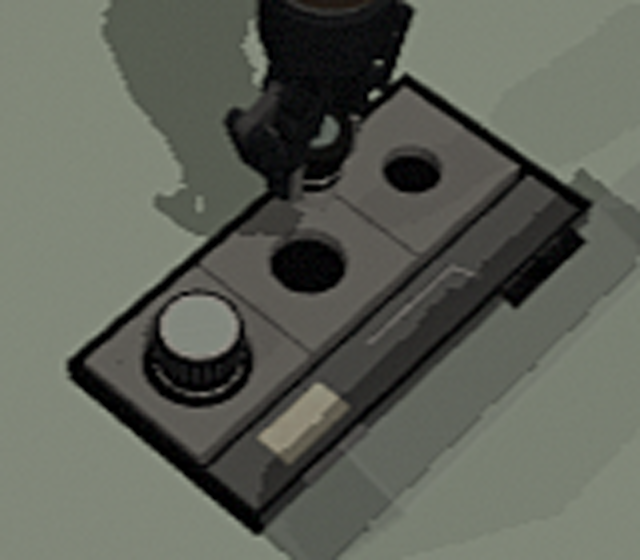

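Call:
apply_moves(
  targets="20 0 0.8 0 1; 40 0 0.8 0 1; 55 0 0.8 0 1; 65 0 0.8 0 1; 72 0 0.8 0 1; 77 0 0.8 0 1; 80 0 0.8 0 1; 82 0 0.8 0 1; 82 0 0.8 0 1; 82 0 0.8 0 1",
)

```text
clock: 24.2
position: [540.9, 143.5, -2.2]
ee_rot: [0.528, -0.471, -0.527, -0.471]
contact_force: [0.5, 0.0, -1.2]
gripper_width: 41.6
```

Call:
apply_moves(
  targets="1 0 0 0 1; 2 0 0 0 1; 2 0 0 0 1; 2 0 0 0 1",
)

```text
clock: 24.53
position: [540.5, 143.4, -4.7]
ee_rot: [0.527, -0.471, -0.527, -0.471]
contact_force: [-0.0, 0.3, -1.8]
gripper_width: 41.4
```

```bash
python3 - <<'E'
from wells import *
a=get_image("scene")["img"][:,:,::-1];cv2.imwrite("pics/t18.png",cv2.resize(a[110:250,280:440],None,fx=4,fy=4,interpolation=cv2.INTER_CUBIC))
a=get_image("side")["img"][:,:,::-1];cv2.imwrite("pics/s18.png",cv2.resize(a[110:230,270:370],None,fx=5,fy=5,interpolation=cv2.INTER_CUBIC))
E
```

```text
(no output)
```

View pics/t18.png

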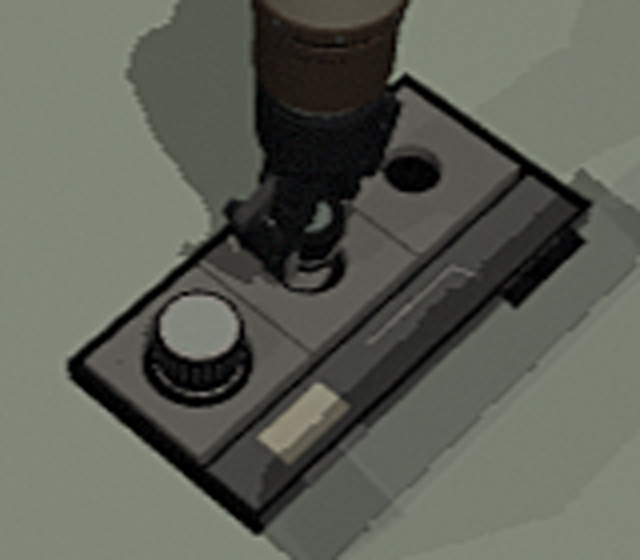

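View pics/s18.png

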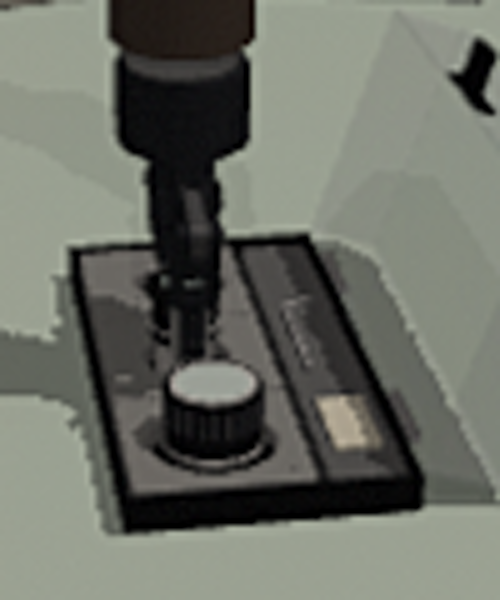

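In the well; now lower to contact.

Call:
apply_moves(
  targets="0.7 0 0 0 1; 1.5 0 0 0 1; 1.5 0 0 0 1; 1.5 0 0 0 1",
)

```text
clock: 24.97
position: [540.6, 143.4, -6.2]
ee_rot: [0.527, -0.471, -0.527, -0.471]
contact_force: [-0.9, -0.8, 0.3]
gripper_width: 41.7
```

Call:
apply_moves(
  targets="0.7 0 0 0 1; 1.5 0 0 0 1; 1.5 0 0 0 1; 1.5 0 0 0 1",
)

```text
clock: 25.3
position: [541.3, 143.4, -6.3]
ee_rot: [0.528, -0.47, -0.527, -0.471]
contact_force: [-0.4, -1.3, 7.5]
gripper_width: 41.7
```

Call:
apply_moves(
  targets="-1 0 0 0 1; -1 0 0 0 -0.2; -1 0 0 0 -0.4; -1 0 0 0 -0.7; -1 0 0 0 -1; -1 0 0 0 -1; -1 0 0 0 -1; -20 0 0 0 -1; -50 0 0 0 -1; -90 0 0 0 -1",
)

```text
clock: 26.13
position: [538.3, 142.2, 80.5]
ee_rot: [-0.526, 0.474, 0.528, 0.469]
contact_force: [2.0, 1.2, -0.1]
gripper_width: 85.4
```

```bash
python3 - <<'E'
from h import *
s=status.read_state();print(s["position"],s["gripper_width"],s["contact_force"],toolshift(np.array([658.5,-222.5,150])-s["position"]))
E
```

```text
[538.34000394 142.23905262  80.47209338] 85.4106832540255 [ 1.95759196  1.19520678 -0.13599504] [ -69.11798262  -77.98227    -376.0965315 ]
```

Call:
apply_moves(
  targets="-30 0 -10 0 -1; -65 0 -45 0 -1; -69 0 -85 0 -1; -69 0 -125 0 -1; -69 0 -165 0 -1; -69 -5 -205 0 -1; -69 -15 -243 0 -1; -69 -30 -280 0 -1; -69 -45 -317 0 -1; -69 -60 -350 0 -1",
)

```text
clock: 26.97
position: [639.9, -200.1, 151.2]
ee_rot: [-0.527, 0.471, 0.527, 0.471]
contact_force: [0.9, 1.0, -1.0]
gripper_width: 85.4
```

Call:
apply_moves(
  targets="0 -16 -26 0 -1; 0 -18 -26 0 -1; 0 -18 -26 0 -1; 0 -18 -26 0 -1",
)

```text
clock: 27.3
position: [659.8, -221.1, 150.5]
ee_rot: [-0.527, 0.471, 0.528, 0.471]
contact_force: [-0.1, -0.3, -0.8]
gripper_width: 85.3
```

```bash
python3 - <<'E'
from wells import *
s=status.read_state();print(s["position"],s["contact_force"],toolshift(np.array([658.5,-222.8,-10])-s["position"]))
d=get_image("wrist");cv2.imwrite("pics/w19.png",d["img"][:,:,::-1])
a=get_image("scene")["img"][:,:,::-1];cv2.imwrite("pics/t19.png",cv2.resize(a[110:250,280:440],None,fx=4,fy=4,interpolation=cv2.INTER_CUBIC))
E
```

```text
[ 659.81054737 -221.11355107  150.51917408] [-0.07264864 -0.31212807 -0.81424702] [160.52000797   1.26028772  -1.64487303]
```

View pics/w19.png

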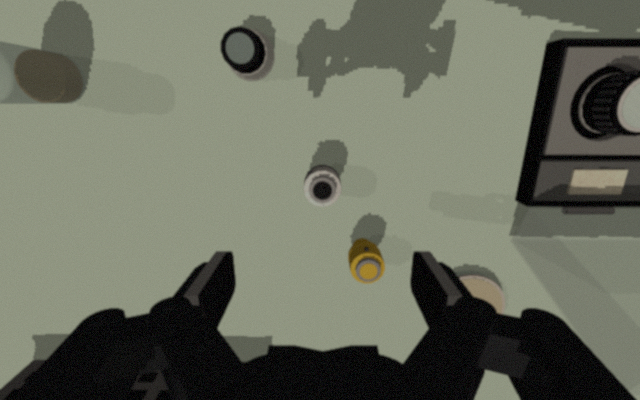

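View pics/t19.png

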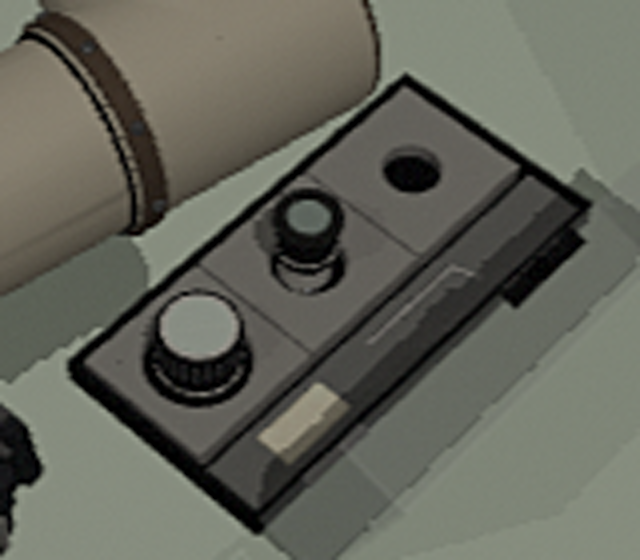

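Call:
apply_moves(
  targets="40 1.3 -1.6 0 -1; 80 1.3 -1.6 0 -1; 110 1.3 -1.6 0 -1; 135 1.3 -1.6 0 -1; 150 1.3 -1.6 0 -1; 158 1.3 -1.6 0 -1; 161 1.3 -1.6 0 -1; 161 1.3 -1.6 0 -1; 161 1.3 -1.6 0 -1",
)

```text
clock: 28.15
position: [660.4, -223.0, -8.0]
ee_rot: [0.529, -0.47, -0.527, -0.471]
contact_force: [-0.1, -0.6, 0.9]
gripper_width: 85.3
```

Call:
apply_moves(
  targets="0 0 0 0 1; 0 0 0 0 1; 0 0 0 0 1; 0 0 0 0 1; 0 0 0 0 1; 0 0 0 0 1; 0 0 0 0 1; 0 0 0 0 1",
)

```text
clock: 28.82
position: [659.8, -223.3, -9.0]
ee_rot: [0.528, -0.471, -0.527, -0.471]
contact_force: [-1.1, 0.6, 5.1]
gripper_width: 33.7
```

```bash
python3 - <<'E'
from wells import *
a=get_image("side")["img"][:,:,::-1];cv2.imwrite("pics/s20.png",cv2.resize(a[195:285,325:415],None,fx=6,fy=6,interpolation=cv2.INTER_CUBIC))
s=status.read_state();print(s["position"],s["gripper_width"])
t=get_image("scene");i=t["img"][:,:,::-1];print(ray(t,357.3,(219/4+110),66))
E
```

```text
[ 659.77438505 -223.29307572   -8.96049771] 33.458020376435094
[543.59319245 142.19306739]
```

View pics/s20.png

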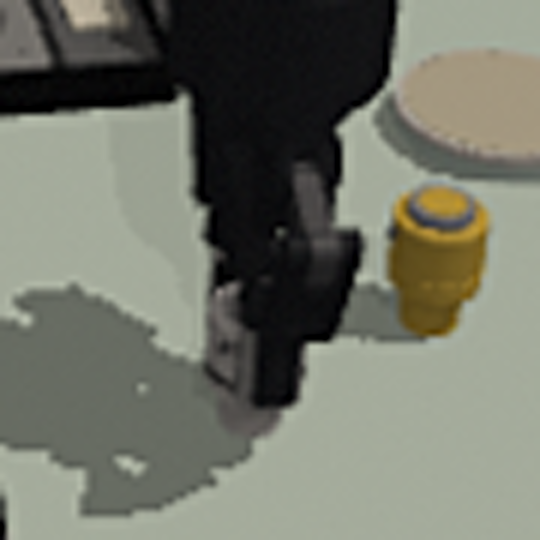

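```bash
python3 - <<'E'
from h import *
s=status.read_state();print(toolshift(np.array([530,245,100])-s["position"]))
E
```

```text
[-109.26368709   75.92077813  479.94096514]
```

Call:
apply_moves(
  targets="-5 0 0 0 1; -15 0 0 0 1; -35 0 0 0 1; -60 0 0 0 1; -85 8 15 0 1; -109 25 40 0 1; -109 45 72 0 1; -109 60 108 0 1; -109 70 145 0 1; -109 76 183 0 1",
)

```text
clock: 29.75
position: [561.0, -49.2, 99.6]
ee_rot: [-0.527, 0.472, 0.527, 0.471]
contact_force: [0.5, 0.6, -1.7]
gripper_width: 33.4
```

Call:
apply_moves(
  targets="0 0 40 0 1; 0 0 80 0 1; 0 0 120 0 1; 0 0 160 0 1; 0 0 200 0 1; 0 0 235 0 1; 0 0 265 0 1; 0 0 285 0 1; 0 0 297 0 1; 0 0 297 0 1",
)

```text
clock: 30.58
position: [529.4, 247.1, 99.2]
ee_rot: [-0.528, 0.47, 0.528, 0.47]
contact_force: [0.3, -0.2, -1.7]
gripper_width: 33.6
```

Call:
apply_moves(
  targets="0 0 0 0 1; 0 0 0 0 1",
)

```text
clock: 30.75
position: [529.5, 243.9, 99.1]
ee_rot: [-0.527, 0.472, 0.527, 0.471]
contact_force: [0.2, -1.4, -0.5]
gripper_width: 33.3
```

```bash
python3 - <<'E'
from wells import *
s=status.read_state();print(s["position"],s["gripper_width"],s["contact_force"],toolshift(np.array([530,245,0])-s["position"]))
d=get_image("wrist");cv2.imwrite("pics/w21.png",d["img"][:,:,::-1])
a=get_image("scene")["img"][:,:,::-1];cv2.imwrite("pics/t21.png",cv2.resize(a[90:250,280:440],None,fx=4,fy=3.7,interpolation=cv2.INTER_CUBIC))
E
```

```text
[529.46494349 243.94374707  99.09495755] 33.29763796278755 [ 0.22908663 -1.37863506 -0.53118734] [99.09376044 -0.74211852  1.04329764]
```

View pics/w21.png

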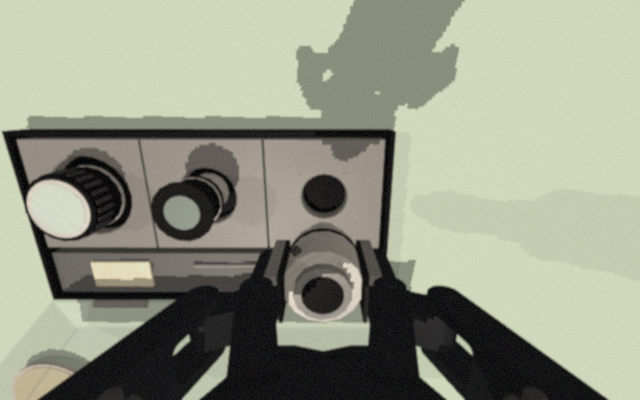

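View pics/t21.png

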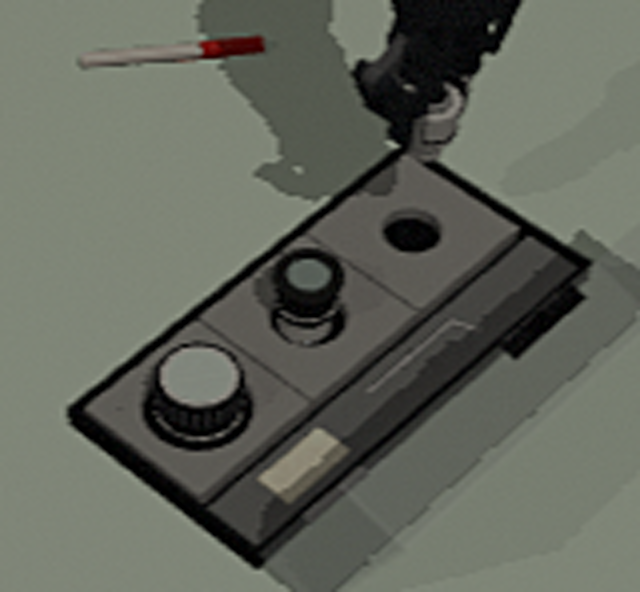

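Call:
apply_moves(
  targets="25 -0.7 1 0 1; 50 -0.7 1 0 1; 68 -0.7 1 0 1; 78 -0.7 1 0 1; 83 -0.7 1 0 1; 83 -0.7 1 0 1; 83 -0.7 1 0 1",
)

```text
clock: 31.43
position: [531.1, 246.3, 17.0]
ee_rot: [0.528, -0.471, -0.527, -0.471]
contact_force: [0.4, 0.2, -0.1]
gripper_width: 33.4
```

```bash
python3 - <<'E'
from wells import *
s=status.read_state();print(s["position"],s["contact_force"])
a=get_image("scene")["img"][:,:,::-1];cv2.imwrite("pics/t22.png",cv2.resize(a[110:190,340:430],None,fx=7,fy=7,interpolation=cv2.INTER_CUBIC))
a=get_image("side")["img"][:,:,::-1];cv2.imwrite("pics/s22.png",cv2.resize(a[120:210,270:360],None,fx=6,fy=6,interpolation=cv2.INTER_CUBIC))
E
```

```text
[531.05926682 246.2788852   17.04610905] [ 0.41977209  0.16556447 -0.10137048]
```

View pics/t22.png

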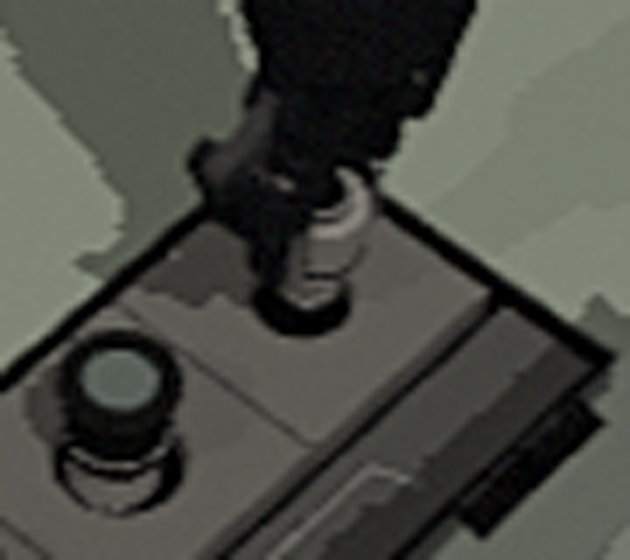

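View pics/s22.png

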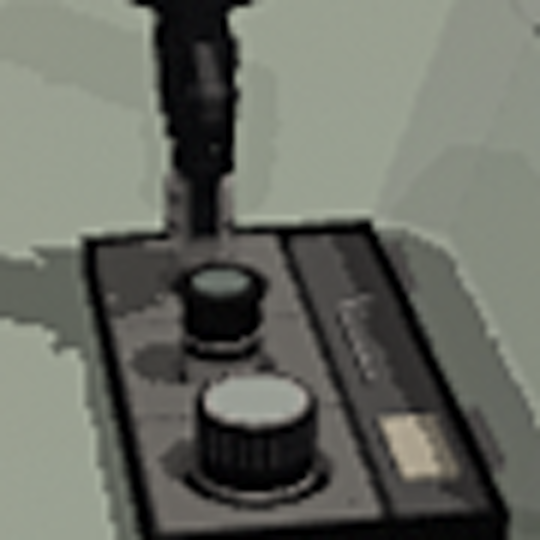

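Call:
apply_moves(
  targets="0 2.2 -2.3 0 1; 3 2.2 -2.3 0 1; 6 2.2 -2.3 0 1; 10 2.2 -2.3 0 1; 12 2.2 -2.3 0 1; 12 2.2 -2.3 0 1; 12 2.2 -2.3 0 1",
)

```text
clock: 32.12
position: [528.2, 243.6, 3.9]
ee_rot: [-0.527, 0.471, 0.527, 0.471]
contact_force: [0.7, 0.7, -2.1]
gripper_width: 33.4
```

```bash
python3 - <<'E'
from wells import *
s=status.read_state();print(s["position"],s["contact_force"])
a=get_image("scene")["img"][:,:,::-1];cv2.imwrite("pics/t23.png",cv2.resize(a[110:190,340:430],None,fx=7,fy=7,interpolation=cv2.INTER_CUBIC))
E
```

```text
[528.2159605  243.59333771   3.93405478] [ 0.6979107   0.7079597  -2.08844981]
```

View pics/t23.png

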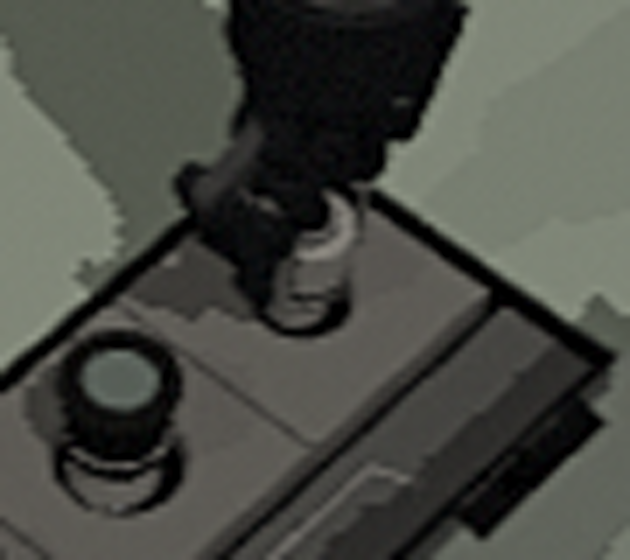

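Call:
apply_moves(
  targets="1 0 0 0 1; 2 0 0 0 1; 3.5 0 0 0 1; 3.5 0 0 0 1; 3.5 0 0 0 1",
)

```text
clock: 32.58
position: [528.2, 243.6, 0.6]
ee_rot: [-0.527, 0.471, 0.527, 0.471]
contact_force: [0.0, 0.2, -1.6]
gripper_width: 33.4
```

Call:
apply_moves(
  targets="0.7 0 0 0 1; 1.5 0 0 0 1; 1.5 0 0 0 1; 1.5 0 0 0 1",
)

```text
clock: 32.92
position: [528.3, 243.7, -0.8]
ee_rot: [0.527, -0.471, -0.527, -0.471]
contact_force: [-0.1, 0.1, -1.4]
gripper_width: 33.3
```

Call:
apply_moves(
  targets="0.7 0 0 0 1; 1.5 0 0 0 1; 1.5 0 0 0 1; 1.5 0 0 0 1",
)

```text
clock: 33.25
position: [528.5, 243.8, -1.0]
ee_rot: [0.528, -0.471, -0.527, -0.471]
contact_force: [-2.9, -0.5, 6.1]
gripper_width: 33.4
```

Call:
apply_moves(
  targets="-1 0 0 0 1; -1 0 0 0 0; -1 0 0 0 -0.3; -1 0 0 0 -0.6; -1 0 0 0 -1; -1 0 0 0 -1; -1 0 0 0 -1; -20 0 0 0 -1; -50 0 0 0 -1; -90 0 0 0 -1",
)

```text
clock: 34.08
position: [526.4, 242.3, 85.8]
ee_rot: [-0.527, 0.474, 0.528, 0.469]
contact_force: [0.7, 0.1, 0.5]
gripper_width: 85.5
```

Call:
apply_moves(
  targets="-30 30 0 0 -1; -60 60 20 0 -1; -90 90 40 0 -1; -110 120 60 0 -1; -120 150 90 0 -1; -120 150 120 0 -1; -120 150 120 0 -1; -120 150 120 0 -1",
)

```text
clock: 34.75
position: [364.8, 347.5, 208.2]
ee_rot: [-0.528, 0.47, 0.528, 0.47]
contact_force: [-0.2, 0.7, -0.1]
gripper_width: 85.4
```

```bash
python3 - <<'E'
from wells import *
s=status.read_state();print(s["position"],s["contact_force"],s["joint_vel"].round(3))
t=get_image("scene");a=t["img"][:,:,::-1];cv2.imwrite("pics/t24.png",a);cv2.imwrite("pics/t24c.png",cv2.resize(a[110:250,280:440],None,fx=4.5,fy=4.2,interpolation=cv2.INTER_CUBIC))
a=get_image("side")["img"][:,:,::-1];cv2.imwrite("pics/s24.png",a);cv2.imwrite("pics/s24c.png",cv2.resize(a[100:230,270:410],None,fx=5,fy=4.5,interpolation=cv2.INTER_CUBIC))
E
```

```text
[364.81600975 347.46971993 208.18799275] [-0.21526234  0.7003765  -0.10171398] [-0.046  0.007 -0.03  -0.004 -0.006  0.007]
```

View pics/t24c.png

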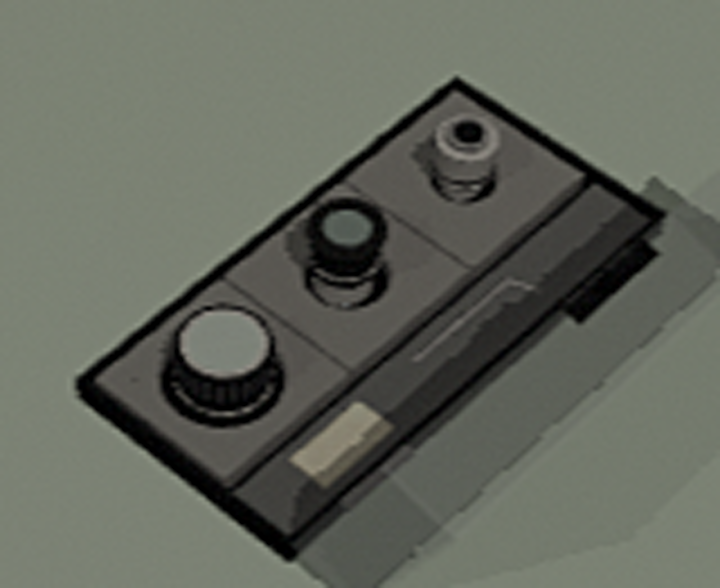

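View pics/s24c.png

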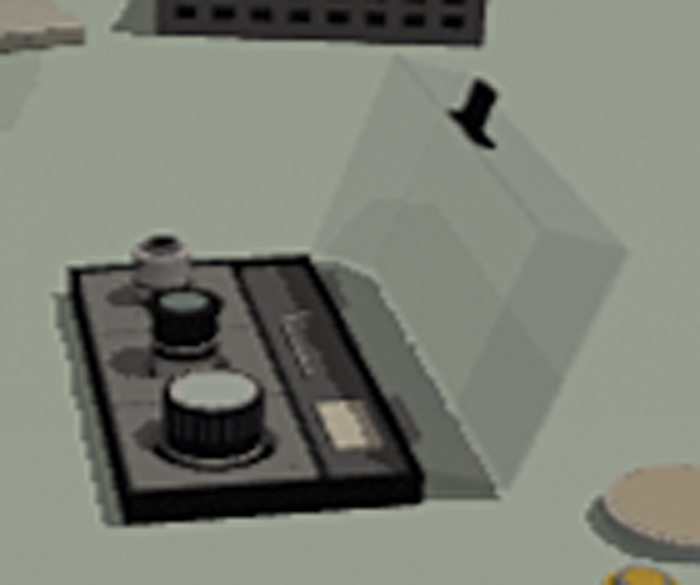

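View pics/s24.png

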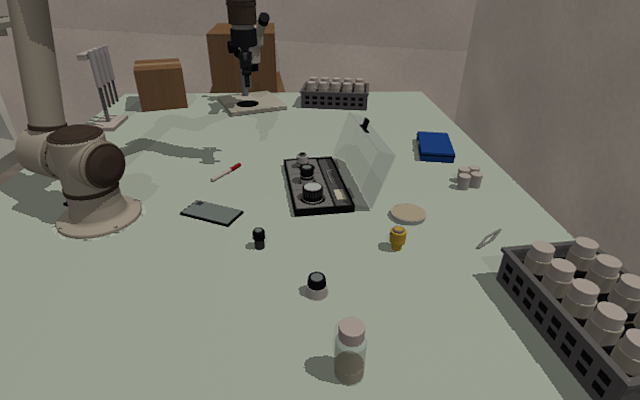

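```bash
python3 - <<'E'
from wells import *
s=get_image("scene");t=get_image("side")
for n,a,b,z in(("lens",(330,191.7),(313,186.7),54),("eyep",(357.1,164.3),(307.4,167.1),66),("adap",(384.2,141.7),(302.6,154),63)): print(n,ray(s,*a,z).round(1),ray(t,*b,z).round(1))
for n,a,b,z in(("slim",(233.5,201.3),(258.7,230),48),("loupe",(209,277.8),(317,277),40)): pass
d0=cv2.imread("pics/side0.png").astype(int)
i=t["img"][:,:,::-1].astype(int)
print(abs(i-d0)[225:252,248:270].mean(),abs(i-d0)[268:302,303:332].mean())
E
```

```text
lens [555.5  44.3] [556.8  41.5]
eyep [542.2 142.7] [544.8 138.9]
adap [531.6 244.8] [533.  240.2]
2.867564534231201 2.927653820148749
```

```bash
python3 -c "
from bench import job;print(job.job_done())"
```

```text
the job is handed in; nothing more can be done
None
```

I opened the lid by its tab and let go; it leans back by itself. The lens, eyepiece and adapter are each set down on the floor of their own well. I handed the job in at about 35 s, with the arm clear; handing in reports no verdict.

**Last checks:** In the final scene and side pictures:
- All three parts stand upright, measured within about 5 mm of their well centres against the 11 mm allowed. The worst reading is the adapter and eyepiece in the side view; the scene view puts every part within about 2 mm.
- Each part met its well floor within 1 mm of the height I expected.
- The lid is open.
- The slim eyepiece and the magnifier show no change from the first picture.

**What failed or disagreed:**
- **First tab grasp:** It closed on air. The pictures showed the real fingertips about 28 mm behind the reported TCP, so I used that offset for every later grasp.
- **Lid swing:** The gripper read fully shut at the end of the swing, before I opened it, so the tab had already left the grip and the lid fell onto its stop by itself.
- **Adapter:** It hung about 5 mm off centre above its well in the scene view. I shifted it by about 3 mm before lowering it.

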